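Set the draining hook over its tray and hang the cleaning basket on it

TASK

First screw the draining stand's safety hook down, clockwise by its knurled knob, until the hook points straight along the middle of the drip tray, and leave it there. Then lift the wire basket out of the ultrasonic cleaner's tank, bring the cross-bar of its handle in over the nose of the hook and press it down past the sprung gate, so that the gate snaps shut behind it, and let go with the basket hanging still over the tray. Keep the basket upright and do not disturb the other tools on the bench.

Things in the scene. Friction and masses are not known exactly. Their poses are not given: they have to be found in the camera images.
- stand: Draining stand, stainless steel, fixed: a drip tray 200 (x) x 120 mm with a 14 mm rim and an upright pillar (20 mm diameter, top 175 mm up) on the tray's centre line near one end, at x +80 mm. Origin: centre of the tray's underside; the tray stretches to -x from the pillar.
- hook (a joint): Turn of the safety hook in the pillar's right-hand thread (rad): 0 = it points straight along the tray (the stand's -x), negative = not yet screwed that far; grows clockwise seen from above, 2 mm down per turn. Starts at -3.9 to -2.1. Stiff (0.35 N m), stays where left. No stop at 0: the thread ends at +1.6; a pin stops unscrewing at -4.3, so 0 is reached only clockwise.
- hook_knob (a point): On the axis of the hook's round knurled steel knob (38 mm diameter), at the height to grip it (about 217 mm up); the knob reaches 20 mm below and 16 mm above. 10 mm under the knob the level arm, an 8 mm bar, leaves to the frame's -x, the way the hook points; 54 mm out on it stand the gate's hinge lugs, 2 mm lower than the knob's top. Turns with the hook.
- hook_seat (a point): Centre of the basket's cross-bar when it hangs in the hook's trough: 97 mm out from the knob's axis, 32.5 mm below hook_knob. Frame turns with the hook: -x outward to the nose, z up; the hook is an 8 mm bar in its xz plane. A bar pressed down here, or up to 6 mm farther out, passes between the gate's end and the nose; the gate shuts above it once it is 10 mm above the seat or lower.
- hook_nose (a point): Top of the hook's rounded nose tip, 19.5 mm farther out than hook_seat and 42 mm above it; the nose leans a little outward. Frame as hook_seat.
- gate (a joint): Angle (rad) of the sprung gate that bars the hook's mouth: a 46 mm bar, 5.6 mm thick, from its hinge 37 mm inward of hook_seat and 42 mm above it, sloping outward and down to the inside of the nose, 31 mm above the seat. 0 = shut; grows to 0.8 as its end is pressed down. About 3 to 5 N opens it the 0.5 rad that the cross-bar needs; it springs back.
- cleaner: Ultrasonic cleaner, white housing 150 (x) x 220 (y) x 115 mm high, fixed, its panel facing its -x. Open, empty tank 121 x 183 mm inside, tank floor 58.5 mm above the bench, rim 115 mm. Origin: centre of its underside.
- basket: Round steel wire basket, 72 mm across, 45 mm high, about 0.2 kg, standing in the tank. Origin: centre of its underside. Its stirrup handle lies in its yz plane: two wires rise from the rim and lean in to two upright flat ears (16 mm wide along x, 117 to 149 mm above the origin), outer faces 50 mm apart along y: grip across them. The same turned by half a turn.
- basket_bar (a point): Centre of the handle's cross-bar (round, 8 mm thick, along the basket's y, 34 mm free between the ears), 140 mm above the basket's underside. The opening below it, down to the basket's rim, is 91 mm high. Axes as the basket's.
- loupe: Bystander: black eye loupe standing on end, 42 mm across, 57 mm high. Origin: centre of its underside.
- graver: Bystander: graver with a mushroom-shaped wooden handle, lying along its x, 115 mm long, 32 mm high. Origin: underside, mid-length.
- mandrel: Bystander: tapered steel ring mandrel with a wooden handle, lying along its x, 280 mm long, 26 mm thick. Origin: underside, mid-taper.
- hammer: Bystander: hammer lying along its x, 240 mm long. Origin: underside.
- brush: Bystander: brush lying along its x, 180 mm long. Origin: underside.
- caliper: Bystander: steel caliper lying flat along its x, 200 mm long, 12 mm thick. Origin: underside.
- tank_lid: Bystander: the cleaner's clear plastic lid with a black knob, 145 x 215 mm, 22 mm high, lying flat. Origin: centre of its underside.
- jar: Bystander: closed jar, 60 mm across, 75 mm high. Origin: centre of its underside.
Things that resemble listed ones, but are neither listed nor needed, are in the scene too. What is shaped like the basket but pink is not meant. What is shaped like the stand but green is not meant.

How it is judged:
On the way, in this order (a step that is already met when the one before it is completed fails the run):
1. the hook is screwed round until it points along the middle of the tray (within 0.15 rad) and let go (value of joint hook between -0.15 and 0.15 rad and contact force between the fingers and stand below 0.2 N), for 0.2 s.
2. the basket is lifted clear of the cleaner's tank (z of basket in the frame of cleaner above 0.117 m), for 0.1 s.
3. the handle's cross-bar has been pressed past the gate: it lies inside the hook and the gate has sprung shut behind it (value of joint gate below 0.08 rad and x of basket_bar in the frame of hook_seat between -0.014 and 0.036 m and y of basket_bar in the frame of hook_seat between -0.018 and 0.018 m and z of basket_bar in the frame of hook_seat between -0.012 and 0.016 m), for 0.2 s.
At the end, for the whole second after the job is handed in: The hook points along the tray within 0.15 rad, the basket's cross-bar lies in the hook's trough (at most 10 mm above the seat, 14 mm outward, 36 mm inward, 18 mm aside) behind the shut gate (under 0.08 rad); the basket hangs within 0.25 rad of upright, under 0.06 m/s and 0.6 rad/s (value of joint hook between -0.15 and 0.15 rad and value of joint gate below 0.08 rad and x of basket_bar in the frame of hook_seat between -0.014 and 0.036 m and y of basket_bar in the frame of hook_seat between -0.018 and 0.018 m and z of basket_bar in the frame of hook_seat between -0.012 and 0.01 m and angle between basket's own z axis and vertical below 0.25 rad and linear speed of basket below 0.06 m/s and angular speed of basket below 0.6 rad/s); the robot touches nothing.
It fails at once if the basket is tipped by more than 0.7 rad (angle between basket's own z axis and vertical above 0.7 rad).
It fails at once if a bystander is moved by more than 30 mm (distance of any of loupe, graver, mandrel, hammer, brush, caliper, tank_lid, jar from where it was at the start of the episode above 0.03 m).
It also fails if it takes over 64 s, if anything falls off the work surface, if the arm or the gripper's body presses on something with over 40 N, if the wrist force passes 120 N, or if a joint passes its speed limit or range.

ROBOT

A 6-joint arm with a two-finger parallel gripper is mounted at the origin on the work surface. World frame = base frame: x ahead of the robot, y to its left, z up, the work surface at z = 0. Lengths are in m, angles in rad, forces in N, time in s.
With the tool pointing down it reaches from about 0.3 to 0.875 m from the base axis. Payload 6.4 kg.
Tool frame: the origin (TCP) lies at the very end of the fingers, on their centre line; the grasp point (between the pads) lies ctrl.pinch_z behind it (ctrl.pinch_z is the distance from the TCP to the grasp point, in m); y points along the fingers, z is the direction in which the jaws open and shut, and the axes are right-handed (so a half turn about y gives the same grasp; the last joint's range is limited). The gripper opens to 85 mm and grips with 20 to 120 N. Pads are 22 mm wide; open, the fingers measure 114 mm over their backs; the gripper's body (76 mm by 85 mm) begins 54 mm behind the grasp point. The pads swing forward as they close: fully open they stand 13 mm farther back than shut.
Start: joints at [-0.206, 0.181, 1.607, -0, 1.354, -0.206], TCP at [0.575, 0, 0.231] pointing down, gripper open.
Joint ranges: [-2.99, 2.99], [-0.89, 2.07], [0.3, 2.58], [-1.14, 4.28], [0, 2.63], [-3.12, 3.12]. Speed limits (rad/s): [2.57, 2.57, 3.01, 3.14, 3.14, 3.14].

INTERFACE

Orientations are given as a unit quaternion [w, x, y, z].
In Python, from bench import ctrl gives the robot as it stands.
- The arm moves only by the shell command python3 -m pendant 'ROWS'. ROWS is JSON, one flat list of numbers, 7 for each row, row after row: the shift along the world's x, y, z in m, then the turn, a rotation vector about the world's x, y, z in degrees, then the finger opening in m, from 0 to 0.0854. In form: [tx, ty, tz, rx, ry, rz, hand, tx, ty, tz, rx, ry, rz, hand, ...]. A call has 1 to 12 rows; each row shifts and turns the commanded pose from where the row before left it; what a row does not reach is not made up. A row lasts 1/8 s, in which the tool goes at most 62.5 mm and 10.7 degrees, less where a joint would pass 70% of its speed; a pose out of reach is approached as far as the arm can. A call with a gripper value outside its range is refused whole. The fingers move at their own pace and stop on an object; the grip force is fixed at half the most. Time passes only in rows, so rows that do not move let the fingers close. It gives the time, the measured TCP pose, the force and the opening at its end, in the units of the state.
- ctrl.get_obs(): the state, without advancing time (a new reading comes with each control period).
- ctrl.camera(name): name is "scene" or "side" or "wrist"; returns the picture (420x560x3 uint8, red, green, blue); there is no depth.
- ctrl.camera_info(name): a dict with "fx", "fy", "cx", "cy" (pixels), "k1" (the pictures are not rectified: a ray, as slopes to the right and down, at radius r is drawn at 1 + k1 r^2 times it, then the intrinsics apply), "origin" and "rotation" of the camera in the world; the wrist camera has in their place "tool_from_camera" (4x4, takes a point from camera to tool coordinates, whose origin is the TCP and whose axes are the tool frame's). Camera axes: x right, y down, z forward; pixel columns grow to the right and rows downward; lengths in m; the calibration is good to about 2 mm. A picture is of the moment at which its call begins: read the wrist's pose just before it. camera_info takes no time and is no camera call.
- ctrl.hand_in(): hands the job in, once; it reports no verdict.
Trained networks look in the newest picture that a camera, given by its name, has taken for a name from the list of things; names that differ only in an ending like _2 or _b are one class to them, and where a whole thing is asked for, a point or a joint stands for the part that bears it (a point fixed in the world has none). Each returns a list of dicts, best first, with "score" (0 to 1); they miss things now and then, are a little off and sometimes report something else, mostly with a low value. They report only what shows in the picture. A call takes as long as a camera call. They do not tell look-alikes from the thing itself.
- ctrl.silhouettes(target, camera): "mask" (420x560 bool, what is visible of it) and "bbox" ([left, top, right, bottom] in pixels, round what is visible of it).
The state is a dict: "time_s": time; "q": joint angles; "dq": joint speeds; "joint_efforts": joint torques, N m; "eef_pos": TCP position; "eef_rot": TCP orientation; "wrist_force": force on the tool from outside, world axes, zero at the start; "torque": the same for the moment, N m; "opening": opening from 0.0 (shut) to 1.0 (fully open).
Only numpy, scipy, OpenCV 4.12 (cv2) and the standard library are available. Lean on these libraries where they do the work, as an engineer would, in place of code of your own. Each camera call takes 0.05 s, during which the arm holds its last target.

## Working session

There is one attempt and no reset: what is moved stays moved. The work goes in short steps, Python scripts to look and compute and a shell command to move; the robot and the scene stay as the last step left them, time stands still between calls to the robot, and variables do not carry over. Pictures are saved under pics/ and viewed, and the job is handed in when it is done.

```bash
ls; mkdir -p pics; python3 - <<'E'
from bench import ctrl
import cv2,json
o=ctrl.get_obs()
for k,v in o.items(): print(k,v)
print(ctrl.pinch_z)
for n in ["scene","side","wrist"]:
    im=ctrl.camera(n); cv2.imwrite(f"pics/{n}0.png",im[:,:,::-1]); print(n,ctrl.camera_info(n))
E
```

```text
pics
time_s 0.0
q [-2.06310740e-01  1.81587443e-01  1.60799903e+00  1.03459079e-06
  1.35381490e+00 -2.06338163e-01]
dq [-9.42180442e-04 -2.47170449e-04  1.82952163e-03  2.21644934e-03
 -5.55689317e-04 -3.59446636e-06]
joint_efforts [ 3.41415571e-04 -4.44869328e+01 -3.51340663e+01 -2.51131587e-04
  9.11703974e-03  3.43231875e-05]
eef_pos [5.74443567e-01 1.28113849e-04 2.30362413e-01]
eef_rot [ 0.49965694 -0.50035625  0.50052841 -0.49945758]
wrist_force [0.94319765 0.25607053 0.89211646]
torque [ 0.01834174 -0.0126261  -0.05901504]
opening 1.0011392488569697
0.0187
scene {'fx': 452.48081765829335, 'fy': 452.48081765829335, 'cx': 278.2386331510935, 'cy': 209.44856393086917, 'k1': -0.14160899458710252, 'origin': array([1.59974563, 0.76873487, 1.14982961]), 'rotation': array([-0.19534252,  0.39311185,  0.79461488, -0.41939429])}
side {'fx': 526.3453865375367, 'fy': 526.3453865375367, 'cx': 283.2870840654383, 'cy': 206.41082773604938, 'k1': 0.03676000108671116, 'origin': array([-0.12915124,  1.10077463,  1.04514984]), 'rotation': array([ 0.11835964, -0.19641444,  0.8554664 , -0.46431627])}
wrist {'fx': 365.5050377819155, 'fy': 365.5050377819155, 'cx': 278.9307111833726, 'cy': 210.23199911617996, 'k1': -0.08244889657914212, 'tool_from_camera': array([[-8.81694515e-04,  9.66134592e-01,  2.58037155e-01,
        -6.52164137e-02],
       [-6.21626411e-04, -2.58037735e-01,  9.66134639e-01,
        -1.41865056e-01],
       [ 9.99999418e-01,  6.91432901e-04,  8.28085234e-04,
         2.78527755e-04],
       [ 0.00000000e+00,  0.00000000e+00,  0.00000000e+00,
         1.00000000e+00]])}
```

View pics/scene0.png

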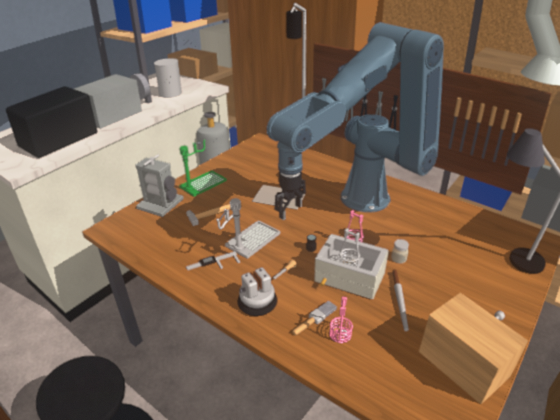

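View pics/side0.png

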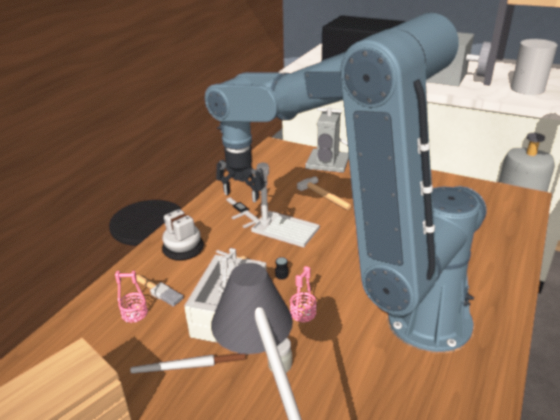

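View pics/wrist0.png

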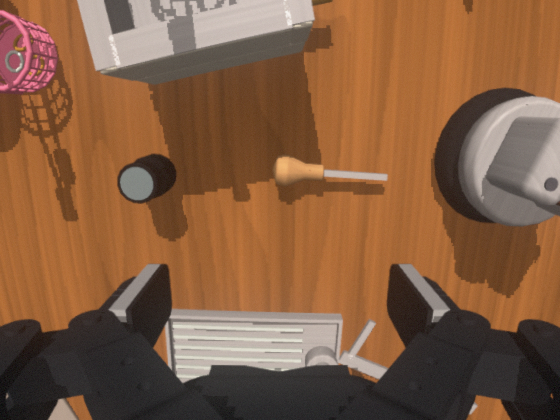

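The scene shows the grey stand near (255,237), the green look-alike stand (200,182), the cleaner (352,265) with a steel basket in it (345,245), and pink baskets at (355,228) and (342,328). I'll write the helpers and look closer.

```bash
cat > h.py <<'E'
import numpy as np, cv2
from scipy.spatial.transform import Rotation as R
from bench import ctrl
def quat(q): return R.from_quat([q[1],q[2],q[3],q[0]])
def cam(name,obs=None):
    c=ctrl.camera_info(name)
    if name!="wrist": return c,quat(c['rotation']).as_matrix(),np.array(c['origin'])
    obs=obs or ctrl.get_obs()
    T=c['tool_from_camera']; Rt=quat(obs['eef_rot']).as_matrix()
    return c,Rt@T[:3,:3],np.array(obs['eef_pos'])+Rt@T[:3,3]
def proj(C,P):
    c,Rm,o=C; p=(np.atleast_2d(P)-o)@Rm; s=p[:,:2]/p[:,2:]; r2=(s**2).sum(1,keepdims=True)
    s=s*(1+c['k1']*r2); return s*[c['fx'],c['fy']]+[c['cx'],c['cy']]
def ray(C,uv):
    c,Rm,o=C; d=(np.atleast_2d(uv)-[c['cx'],c['cy']])/[c['fx'],c['fy']]; s=d.copy()
    for _ in range(20): s=d/(1+c['k1']*(s**2).sum(1,keepdims=True))
    v=np.c_[s,np.ones(len(s))]@Rm.T; return o,v/np.linalg.norm(v,axis=1,keepdims=True)
def onplane(C,uv,z):
    o,v=ray(C,uv); return o+v*((z-o[2])/v[:,2:])
def tri(rays):
    A=np.zeros((3,3));b=np.zeros(3)
    for o,v in rays:
        M=np.eye(3)-np.outer(v,v);A+=M;b+=M@o
    p=np.linalg.solve(A,b); return p,[np.linalg.norm(np.cross(p-o,v)) for o,v in rays]
def crop(im,box,k,fn,pts=None):
    l,t,r,b=box; c=cv2.resize(im[t:b,l:r],None,fx=k,fy=k,interpolation=cv2.INTER_CUBIC)
    for i in range((l//10+1)*10,r,10): cv2.line(c,((i-l)*k,0),((i-l)*k,8 if i%50 else 20),(255,255,0),1)
    for i in range((t//10+1)*10,b,10): cv2.line(c,(0,(i-t)*k),(8 if i%50 else 20,(i-t)*k),(255,255,0),1)
    if pts is not None:
        for p in pts: cv2.drawMarker(c,(int((p[0]-l+.5)*k),int((p[1]-t+.5)*k)),(0,255,255),cv2.MARKER_CROSS,12,1)
    cv2.imwrite(fn,c[:,:,::-1])
E
python3 - <<'E'
from h import *
S=cv2.imread('pics/scene0.png')[:,:,::-1];D=cv2.imread('pics/side0.png')[:,:,::-1]
crop(S,(180,180,320,290),5,'pics/s1.png')
crop(S,(300,200,420,310),5,'pics/s2.png')
crop(D,(210,150,330,250),5,'pics/d1.png')
for t in ["stand","hook_knob","cleaner","basket"]:
  for n in ["scene","side","wrist"]:
    for r in ctrl.silhouettes(t,n): 
        ys,xs=np.nonzero(r['mask']); print(t,n,round(r['score'],2),r['bbox'],xs.mean().round(),ys.mean().round(),len(xs))
E
```

```text
stand scene 0.72 [217.5, 200.3, 280.9, 259.7] 247.0 232.0 1505
stand scene 0.71 [338.0, 232.3, 358.4, 265.1] 349.0 254.0 263
stand scene 0.67 [182.1, 142.4, 226.4, 198.0] 198.0 177.0 852
stand side 0.93 [252.5, 162.1, 319.7, 249.0] 282.0 222.0 1738
stand wrist 0.96 [168.6, 308.7, 345.4, 381.8] 250.0 340.0 10065
hook_knob scene 0.6 [190.4, 252.6, 238.5, 267.5] 213.0 260.0 277
hook_knob scene 0.54 [215.0, 198.2, 241.5, 227.7] 231.0 211.0 265
hook_knob scene 0.53 [176.5, 141.8, 203.1, 157.7] 188.0 150.0 221
hook_knob side 0.58 [257.8, 165.2, 271.6, 178.8] 264.0 168.0 125
cleaner scene 0.64 [315.5, 234.8, 387.7, 298.3] 351.0 266.0 3066
cleaner scene 0.21 [216.1, 201.5, 244.0, 226.1] 230.0 212.0 271
cleaner side 0.71 [183.7, 256.3, 267.6, 339.1] 208.0 297.0 2177
cleaner wrist 0.73 [77.2, 0.0, 331.8, 84.9] 191.0 35.0 15827
cleaner wrist 0.33 [165.0, 310.9, 343.2, 381.5] 250.0 340.0 9899
basket scene 0.76 [338.7, 229.4, 359.1, 269.9] 349.0 253.0 287
basket scene 0.73 [349.1, 209.6, 362.6, 239.0] 356.0 223.0 109
basket scene 0.61 [329.9, 296.7, 352.4, 341.2] 341.0 325.0 577
basket side 0.94 [116.9, 269.7, 148.2, 322.8] 131.0 301.0 739
basket side 0.88 [293.0, 268.3, 312.6, 324.9] 303.0 300.0 714
basket side 0.73 [219.4, 246.6, 238.9, 293.9] 226.0 268.0 258
basket wrist 0.95 [0.0, 8.6, 57.5, 95.2] 25.0 56.0 3787
basket wrist 0.56 [165.0, 309.4, 344.1, 377.4] 250.0 340.0 10091
```

View pics/s1.png

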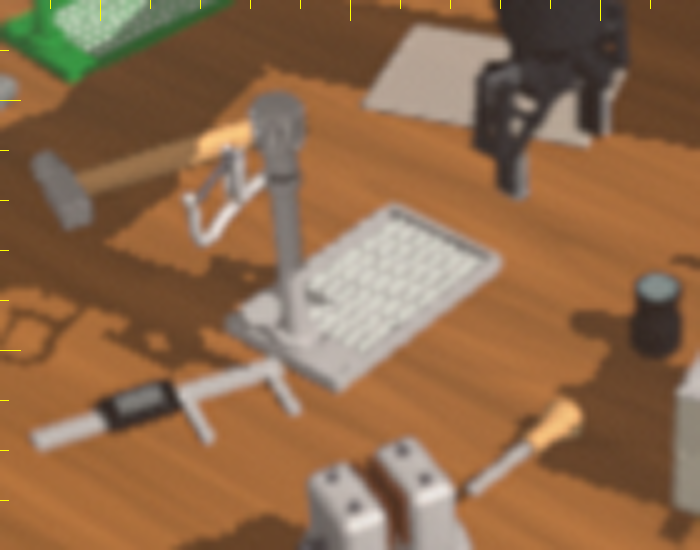

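View pics/s2.png

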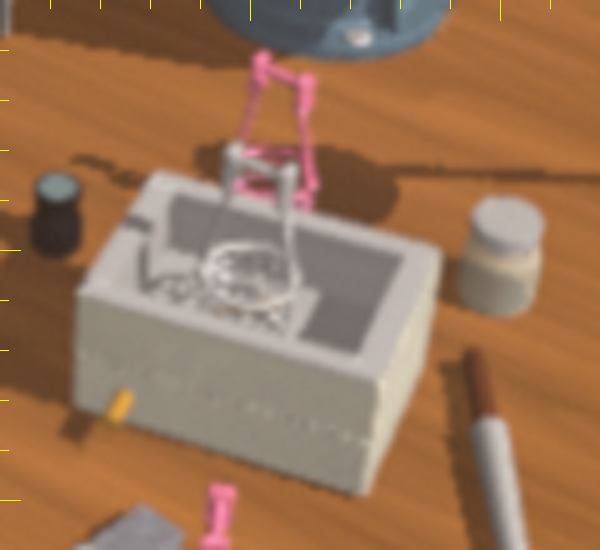

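View pics/d1.png

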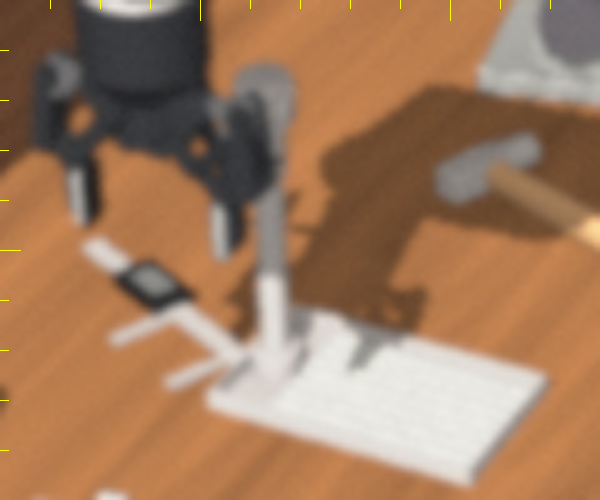

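Candidates: for the stand, grey at scene (255,237) versus green at (200,182). For the basket, steel in the tank at (349,253) versus pink at (356,223) and (341,325). I choose the grey stand and the steel basket; the crops confirm both colours. Next I'll measure them.

```bash
python3 - <<'E'
from h import *
np.set_printoptions(precision=4,suppress=True)
CS=cam('scene');CD=cam('side');CW=cam('wrist')
print('scene tray rim',onplane(CS,[[225.5,243],[258.6,220.4],[280.4,231.2],[248,255]],0.014))
print('side tray', onplane(CD,[[319,225.5],[304,245]],0.014), onplane(CD,[[251.5,230],[267,212]],0.014))
print('wrist tray',onplane(CW,[[168,312],[341,315]],0.014))
k=tri([(lambda r:(r[0],r[1][0]))(ray(CS,[235.6,204])),(lambda r:(r[0],r[1][0]))(ray(CD,[263,168]))])
print('knob',k)
# hook loop seen in scene
# basket ears tops scene: (346.5,230.5),(357.8,235) ; side
D=cv2.imread('pics/side0.png')[:,:,::-1]
crop(D,(180,230,300,340),5,'pics/d2.png')
# cleaner rim corners scene
print('cleaner',onplane(CS,[[331.5,234.5],[387.5,250],[375,276],[316,258.5]],0.115))
E
```

```text
scene tray rim [[ 0.6378 -0.2757  0.014 ]
 [ 0.442  -0.2672  0.014 ]
 [ 0.4462 -0.1468  0.014 ]
 [ 0.6392 -0.1553  0.014 ]]
side tray [[ 0.4399 -0.2683  0.014 ]
 [ 0.4403 -0.1461  0.014 ]] [[ 0.6368 -0.1478  0.014 ]
 [ 0.6411 -0.268   0.014 ]]
wrist tray [[ 0.4519 -0.1483  0.014 ]
 [ 0.6448 -0.1513  0.014 ]]
knob (array([ 0.6213, -0.2169,  0.2196]), [np.float64(0.002442541265820837), np.float64(0.00244254126582077)])
cleaner [[0.4523 0.099  0.115 ]
 [0.4099 0.3077 0.115 ]
 [0.5552 0.3354 0.115 ]
 [0.5979 0.1283 0.115 ]]
```

View pics/d2.png

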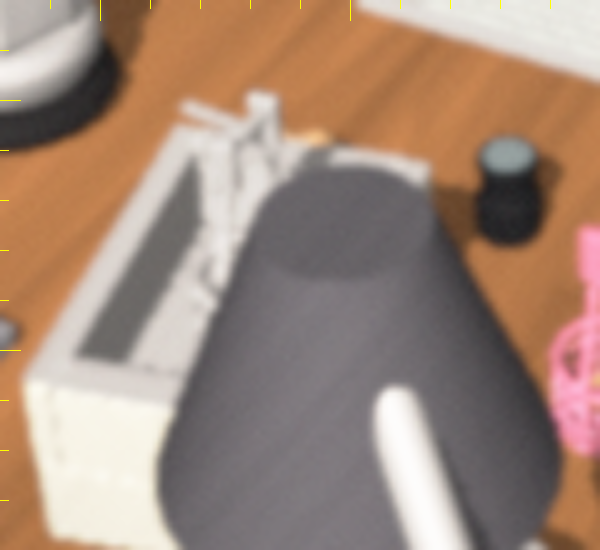

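```bash
python3 - <<'E'
from h import *
np.set_printoptions(precision=4,suppress=True)
CS=cam('scene');CD=cam('side')
S=cv2.imread('pics/scene0.png')[:,:,::-1];D=cv2.imread('pics/side0.png')[:,:,::-1]
K=np.array([.621,-.211,.2185])
P=[K]
for a in (-60,-45,-30,-15,0):
    d=np.array([np.cos(np.radians(a)),np.sin(np.radians(a)),0])
    print(a,proj(CS,[K+d*.097-[0,0,.0365],K+d*.1165+[0,0,.0095],K+d*.054+[0,0,.014]]).round(1).tolist())
print(proj(CS,[K,K+[0,0,.016]]),proj(CD,[K,K+[0,0,.016]]))
print('ears',onplane(CS,[[346.8,230.5],[357.9,234.5]],0.205))
E
```

```text
-60 [[212.1, 210.6], [205.8, 200.1], [222.0, 200.1]]
-45 [[211.2, 214.5], [204.6, 204.7], [221.6, 202.2]]
-30 [[212.2, 218.3], [205.6, 209.3], [222.2, 204.3]]
-15 [[214.9, 221.9], [208.8, 213.5], [223.7, 206.2]]
0 [[219.2, 224.8], [214.1, 217.0], [226.2, 207.7]]
[[236.6012 204.1215]
 [236.2885 200.5041]] [[261.9368 169.7815]
 [261.7285 165.4474]]
ears [[0.5024 0.1875 0.205 ]
 [0.4992 0.2293 0.205 ]]
```

```bash
python3 -m pendant '[0,0,0.05,0,0,0,0.085, 0,-0.05,0.05,0,0,0,0.085, 0.01,-0.05,0.03,0,0,0,0.085, 0.01,-0.05,0,0,0,0,0.085, 0.01,-0.05,0,0,0,0,0.085, 0,0,0,0,0,0,0.085, 0,0,0,0,0,0,0.085]'
python3 - <<'E'
from h import *
im=ctrl.camera('wrist');cv2.imwrite('pics/w1.png',im[:,:,::-1]);im=ctrl.camera('scene');crop(im,(180,180,320,290),5,'pics/s3.png');cv2.imwrite('pics/s3full.png',im[:,:,::-1])
im=ctrl.camera('side');crop(im,(180,150,330,260),5,'pics/d3.png')
E
```

```text
time_s: 1.62
eef_pos: [0.6048, -0.1939, 0.3551]
eef_rot: [0.5, -0.5, 0.5, -0.5]
wrist_force: [-0.2, 0.3, 0.4]
opening: 0.994
```

View pics/w1.png

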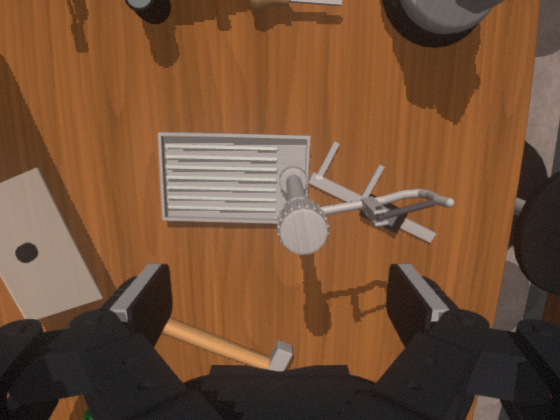

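View pics/d3.png

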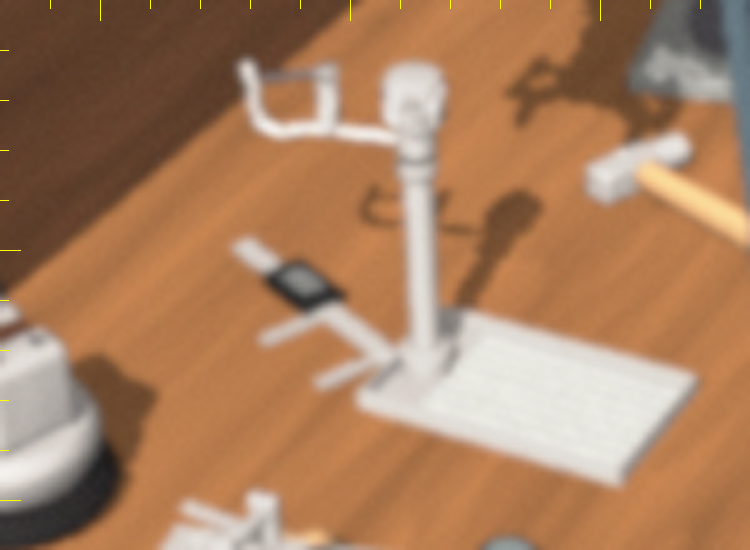

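The wrist picture shows the knob's top at (302,230), the lugs at (375,207) and the nose tip at (450,203). The hook points roughly +x.

```bash
python3 - <<'E'
from h import *
np.set_printoptions(precision=4,suppress=True)
im=cv2.imread('pics/w1.png')[:,:,::-1]
crop(im,(250,130,470,290),3,'pics/w1c.png')
C=cam('wrist');CS=cam('scene');CD=cam('side')
k=onplane(C,[302,230],.234)[0];n=onplane(C,[450,203],.2275)[0];l=onplane(C,[375,207],.231)[0]
print(C[2],k,n,l,np.linalg.norm((n-k)[:2]),np.linalg.norm((l-k)[:2]),np.degrees(np.arctan2(*(n-k)[1::-1])),np.degrees(np.arctan2(*(l-k)[1::-1])))
print('tray',onplane(C,[[160,133],[311,137],[163,221],[277,223]],.014))
# triangulate knob top using side (263.?,163+) 
f=lambda C,uv:(lambda r:(r[0],r[1][0]))(ray(C,uv))
print(tri([f(CD,[262.6,164.5]),f(C,[302,230]),f(CS,[236.1,201])]))
print('nose',tri([f(CD,[229,163]),f(C,[450,203])]))
E
```

```text
[ 0.6052 -0.1276  0.4976] [ 0.6231 -0.2135  0.234 ] [ 0.7383 -0.1936  0.2275] [ 0.6784 -0.1961  0.231 ] 0.11688080936578636 0.05794218832237373 9.772661208647833 17.44169149189162
tray [[ 0.4496 -0.1522  0.014 ]
 [ 0.6475 -0.1577  0.014 ]
 [ 0.4446 -0.2726  0.014 ]
 [ 0.6033 -0.275   0.014 ]]
(array([ 0.6216, -0.2135,  0.2342]), [np.float64(0.0030260349487138296), np.float64(0.0015298723223534038), np.float64(0.002611134784849896)])
nose (array([ 0.7372, -0.1943,  0.2265]), [np.float64(0.0014821122456726331), np.float64(0.0014821122456725763)])
```

View pics/w1c.png

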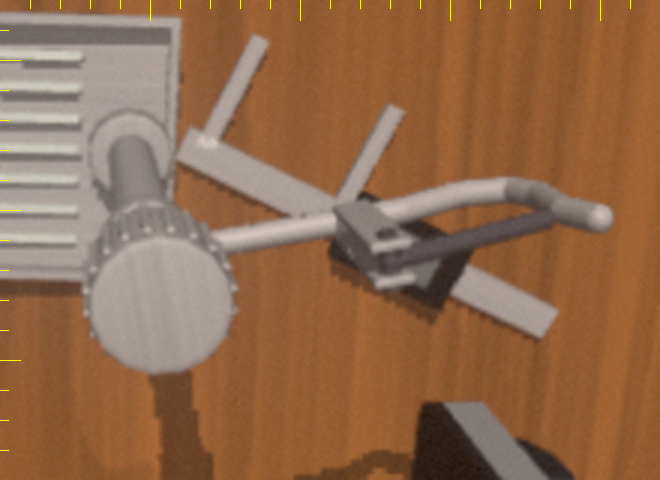

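```bash
python3 -m pendant '[0.004,-0.004,0,0,0,10,0.085, 0.004,-0.004,0,0,0,10,0.085, 0.004,-0.004,0,0,0,10,0.085, 0.003,-0.004,0,0,0,10,0.085, 0.002,-0.0035,0,0,0,10,0.085, 0,0,0,0,0,10,0.085, 0,0,0,0,0,10,0.085, 0,0,0,0,0,10,0.085, 0,0,0,0,0,10,0.085, 0,0,0,0,0,10,0.085, 0,0,0,0,0,0,0.085]'
python3 - <<'E'
from h import *
np.set_printoptions(precision=4,suppress=True)
o=ctrl.get_obs();print(o['q'],o['eef_pos'],quat(o['eef_rot']).as_matrix())
im=ctrl.camera('wrist');cv2.imwrite('pics/w2.png',im[:,:,::-1])
E
```

```text
time_s: 3.15
eef_pos: [0.6222, -0.2125, 0.3559]
eef_rot: [-0.704, 0.704, 0.062, -0.061]
wrist_force: [0.6, -0.5, 0.2]
opening: 0.999
[-0.5093  0.2971  1.2198  0.0001  1.6243 -2.2546] [ 0.6222 -0.2125  0.3559] [[ 0.9848  0.0004 -0.1737]
 [ 0.1737 -0.0001  0.9848]
 [ 0.0004 -1.     -0.0002]]
```

View pics/w2.png

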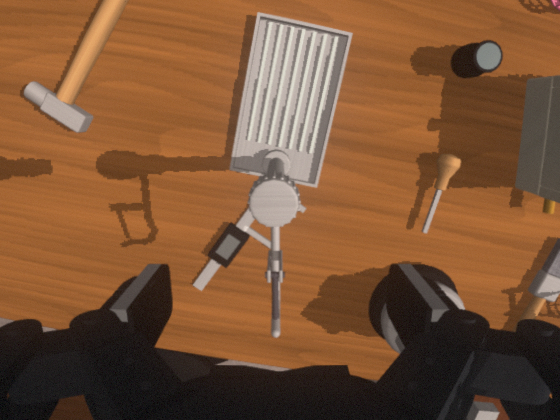

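```bash
python3 - <<'E'
from h import *
np.set_printoptions(precision=4,suppress=True)
C=cam('wrist')
k=onplane(C,[275,203],.234)[0];n=onplane(C,[276,332],.2275)[0]
print(k,n,np.linalg.norm((n-k)[:2]),np.degrees(np.arctan2(*(n-k)[1::-1])))
t=onplane(C,[[259,14],[351,35],[233,168],[317,186]],.014);print(t,np.degrees(np.arctan2(*(t[2]-t[0])[1::-1])),np.degrees(np.arctan2(*(t[3]-t[1])[1::-1])))
print(proj(C,[ctrl.get_obs()['eef_pos']-np.array([0,0,.122])]))
E
```

```text
[ 0.6228 -0.2155  0.234 ] [ 0.7353 -0.1953  0.2275] 0.11428923827991552 10.136844948669784
[[ 0.445  -0.2685  0.014 ]
 [ 0.449  -0.1524  0.014 ]
 [ 0.639  -0.2719  0.014 ]
 [ 0.6437 -0.1569  0.014 ]] -0.9971072901741469 -1.3350184530413993
[[278.8906 202.6645]]
```

```bash
python3 -m pendant '[0,-0.002,-0.04,0,0,0,0.085, 0,0,-0.045,0,0,0,0.085, 0,0,-0.04,0,0,0,0.085, 0,0,-0.033,0,0,0,0.085, 0,0,0,0,0,0,0.085, 0,0,0,0,0,0,0.085]'
python3 - <<'E'
from h import *
im=ctrl.camera('wrist');cv2.imwrite('pics/w3.png',im[:,:,::-1])
im=ctrl.camera('side');crop(im,(200,140,330,240),6,'pics/d4.png')
E
```

```text
time_s: 3.95
eef_pos: [0.6229, -0.2159, 0.1993]
eef_rot: [-0.704, 0.705, 0.062, -0.061]
wrist_force: [0.8, -0.3, 0.8]
opening: 0.996
```

View pics/w3.png

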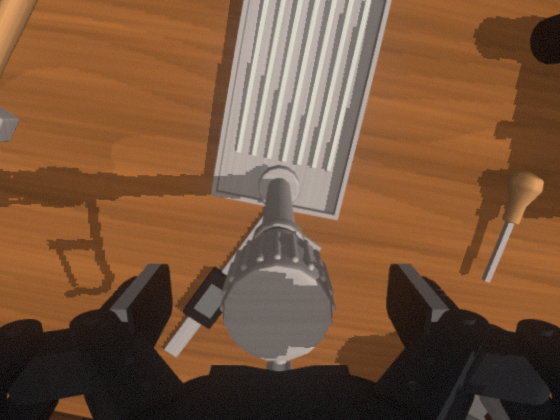

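View pics/d4.png

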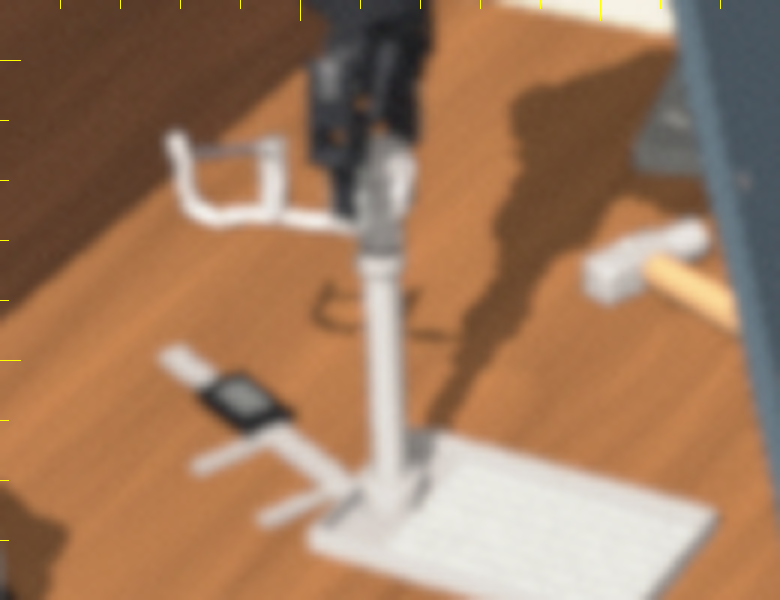

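```bash
python3 - <<'E'
from h import *
C=cam('wrist');p=ctrl.get_obs()['eef_pos'].copy();p[2]=.234
print(proj(C,[p]),onplane(C,[278,308],.234))
E
python3 -m pendant '[0,0,0,0,0,0,0.03, 0,0,0,0,0,0,0.03, 0,0,0,0,0,0,0.03, 0,0,0,0,0,0,0.03, 0,0,0,0,0,0,0.03, 0,0,0,0,0,0,0.03]'
```

```text
[[278.31317142 314.55191748]] [[ 0.62081665 -0.21673861  0.234     ]]
time_s: 4.8
eef_pos: [0.6223, -0.2166, 0.1983]
eef_rot: [-0.704, 0.705, 0.062, -0.061]
wrist_force: [-0.9, -4.3, 6.1]
opening: 0.433
```

```bash
python3 -m pendant '[0,0,0,0,0,-8,0.03, 0,0,-0.0001,0,0,-10,0.03, 0,0,0,0,0,-10,0.03, 0,0,-0.0001,0,0,-10,0.03, 0,0,0,0,0,-10,0.03, 0,0,-0.0001,0,0,-10,0.03, 0,0,0,0,0,-10,0.03, 0,0,-0.0001,0,0,-10,0.03, 0,0,0,0,0,-10,0.03, 0,0,-0.0001,0,0,-10,0.03, 0,0,0,0,0,0,0.03]'
python3 - <<'E'
from h import *
o=ctrl.get_obs();m=quat(o['eef_rot']).as_matrix();print(np.degrees(np.arctan2(m[1,2],m[0,2])),o['torque'],o['q'])
im=ctrl.camera('scene');crop(im,(180,170,320,270),5,'pics/s4.png')
im=ctrl.camera('wrist');cv2.imwrite('pics/w4.png',im[:,:,::-1])
E
```

```text
time_s: 6.18
eef_pos: [0.6233, -0.2153, 0.1978]
eef_rot: [0.51, -0.508, 0.49, -0.492]
wrist_force: [5.6, -1.1, 5.4]
opening: 0.427
2.079644797268022 [-0.0987932  -0.46821794 -0.34204111] [-0.51294002  0.39094046  1.41252692  0.00153103  1.33549871 -0.54959149]
```

View pics/s4.png

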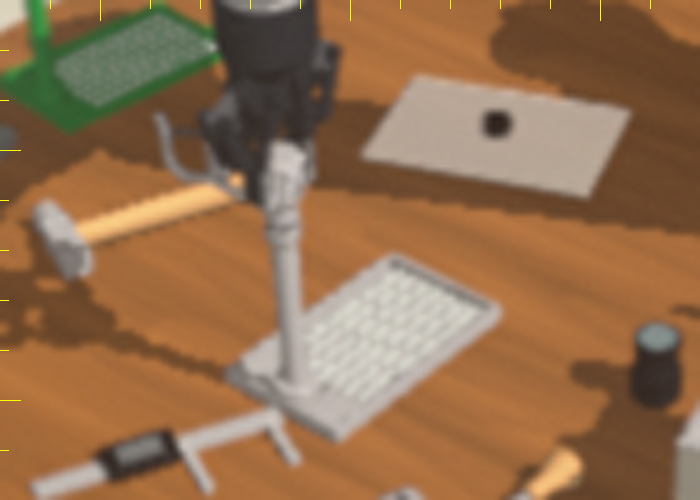

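View pics/w4.png

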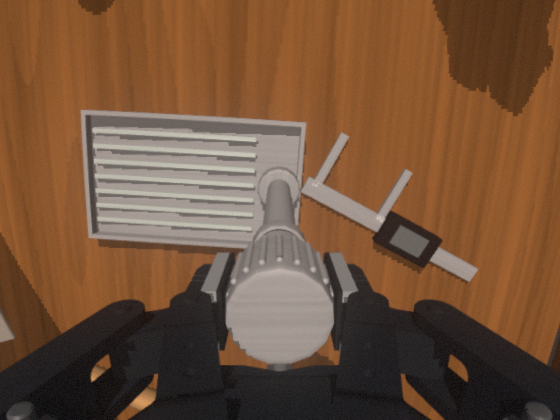

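The hook turns with the grip; it now points to −y, still centred under the knob at (279,365).

```bash
python3 -m pendant '[0,0,0,0,0,-10,0.03, 0,0,-0.0001,0,0,-10,0.03, 0,0,0,0,0,-10,0.03, 0,0,-0.0001,0,0,-10,0.03, 0,0,0,0,0,-10,0.03, 0,0,-0.0001,0,0,-10,0.03, 0,0,0,0,0,-10,0.03, 0,0,-0.0001,0,0,-10,0.03, 0,0,-0.0001,0,0,-10,0.03, 0,0,0,0,0,-3.5,0.03, 0,0,0,0,0,0,0.03]'
python3 - <<'E'
from h import *
o=ctrl.get_obs();m=quat(o['eef_rot']).as_matrix();print(np.degrees(np.arctan2(m[1,2],m[0,2])),o['torque'],o['q'])
im=ctrl.camera('scene');crop(im,(180,170,320,270),5,'pics/s5.png')
im=ctrl.camera('wrist');cv2.imwrite('pics/w5.png',im[:,:,::-1])
E
```

```text
time_s: 7.65
eef_pos: [0.6245, -0.2164, 0.1974]
eef_rot: [0.006, -0.01, -0.706, 0.708]
wrist_force: [10.4, -4.4, 1.2]
opening: 0.428
-91.30803117168176 [-0.41379834 -1.46296218 -0.20618123] [-0.51350907  0.3920262   1.41196684  0.00159367  1.33142223  1.07973886]
```

View pics/s5.png

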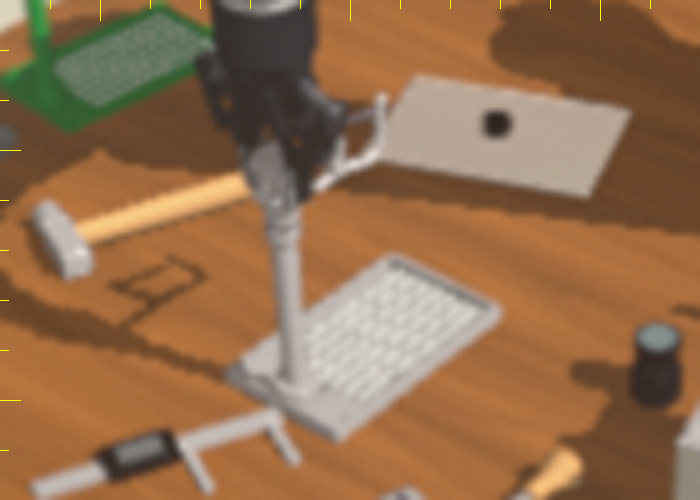

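View pics/w5.png

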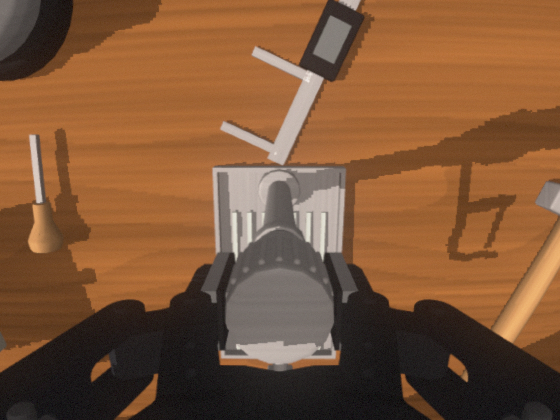

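The hook now points over the tray. I'll let go, rise and check.

```bash
python3 -m pendant '[0,0,0,0,0,0,0.085, 0,0,0,0,0,0,0.085, 0,0,0,0,0,0,0.085, 0,0,0,0,0,0,0.085, 0,0,0.03,0,0,0,0.085, 0,0,0.05,0,0,0,0.085, 0,0,0.05,0,0,0,0.085, 0,0,0.035,0,0,0,0.085, 0,0,0,0,0,0,0.085, 0,0,0,0,0,0,0.085]'
python3 - <<'E'
from h import *
im=ctrl.camera('side');crop(im,(200,140,340,260),5,'pics/d6.png')
im=ctrl.camera('scene');crop(im,(180,170,320,270),5,'pics/s6.png')
im=ctrl.camera('wrist');cv2.imwrite('pics/w6.png',im[:,:,::-1])
E
```

```text
time_s: 9.0
eef_pos: [0.6217, -0.2155, 0.3605]
eef_rot: [-0.01, 0.009, 0.707, -0.707]
wrist_force: [0.1, -0.7, -0.6]
opening: 0.996
```

View pics/w6.png

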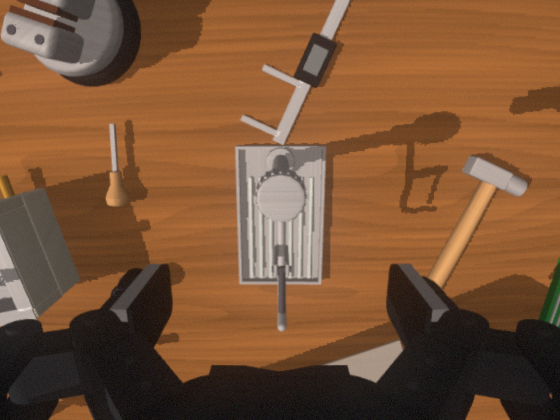

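View pics/s6.png

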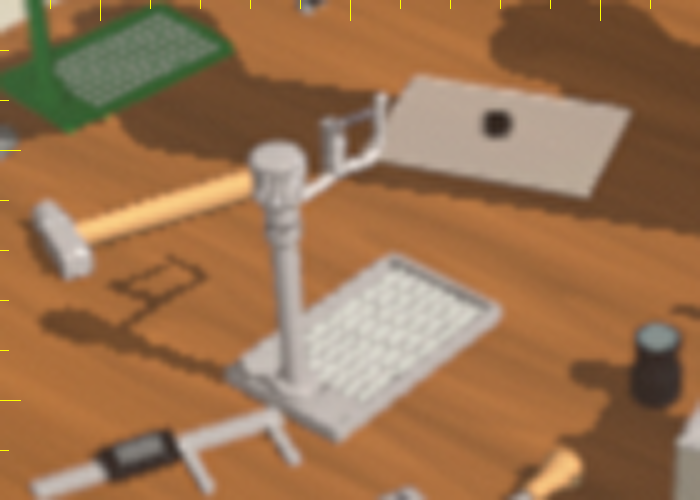

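View pics/d6.png

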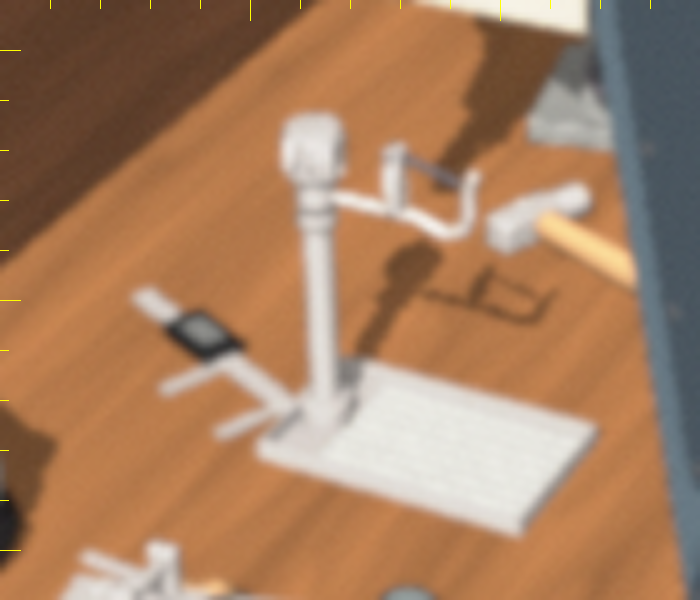

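```bash
python3 - <<'E'
from h import *
np.set_printoptions(precision=4,suppress=True)
im=cv2.imread('pics/w6.png')[:,:,::-1]; crop(im,(220,130,340,340),4,'pics/w6c.png')
C=cam('wrist');CS=cam('scene');CD=cam('side')
k=onplane(C,[280.5,199],.233)[0];n=onplane(C,[282,326],.2265)[0]
print(k,n,np.linalg.norm((n-k)[:2]),np.degrees(np.arctan2(*(n-k)[1::-1])))
t=onplane(C,[[236,147],[325,146],[240,284],[322,283]],.014);print(t,np.degrees(np.arctan2(*(t[0]-t[2])[1::-1])),np.degrees(np.arctan2(*(t[1]-t[3])[1::-1])))
f=lambda C,uv:(lambda r:(r[0],r[1][0]))(ray(C,uv))
print('nose',tri([f(C,[282,326]),f(CD,[295,174.5]),f(CS,[256.3,189.3])]))
print('knobtop',tri([f(C,[280.5,199]),f(CD,[262.6,165]),f(CS,[235.6,200.5])]))
E
```

```text
[ 0.6238 -0.2164  0.233 ] [ 0.5103 -0.215   0.2265] 0.11344507603361961 179.28299133139475
[[ 0.6441 -0.1586  0.014 ]
 [ 0.6425 -0.2764  0.014 ]
 [ 0.4455 -0.1534  0.014 ]
 [ 0.4442 -0.2735  0.014 ]] -1.5235380011598574 -0.820423057594996
nose (array([ 0.5056, -0.2153,  0.2231]), [np.float64(0.0021628095025604086), np.float64(0.002722269462673692), np.float64(0.001618466041660063)])
knobtop (array([ 0.6217, -0.216 ,  0.2328]), [np.float64(0.001958743287581639), np.float64(0.001182383822987769), np.float64(0.0015713136260832102)])
```

View pics/w6c.png

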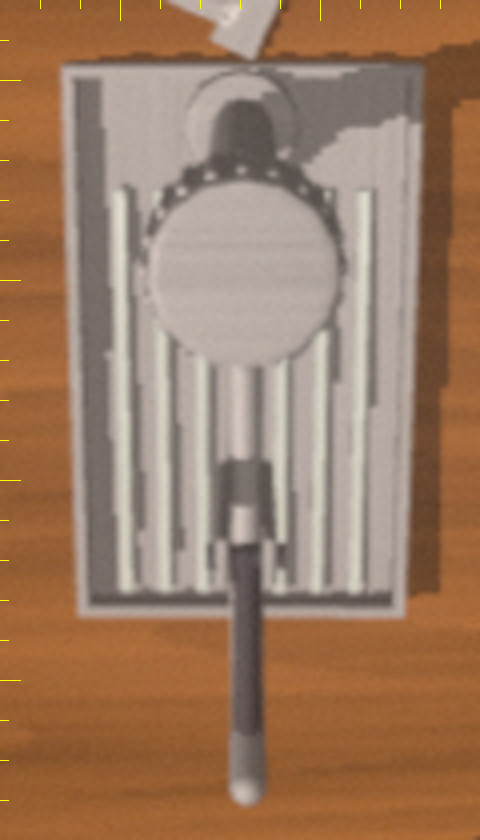

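Hook at 179.3° (tray axis about 178.8°), within about 1°. Now over to the basket.

```bash
python3 -m pendant '[0,0.01,0,0,0,10,0.085, -0.006,0.025,0,0,0,10,0.085, -0.007,0.025,0,0,0,10,0.085, -0.007,0.025,0,0,0,10,0.085, -0.007,0.025,0,0,0,10,0.085, -0.007,0.025,0,0,0,10,0.085, -0.007,0.025,0,0,0,10,0.085, -0.007,0.025,0,0,0,10,0.085, -0.007,0.025,0,0,0,10,0.085, -0.007,0.025,0,0,0,10,0.085, -0.007,0.025,0,0,0,10,0.085, -0.007,0.025,0,0,0,10,0.085]'
python3 -m pendant '[-0.007,0.025,0,0,0,10,0.085, -0.007,0.025,0,0,0,10,0.085, -0.007,0.025,0,0,0,10,0.085, -0.007,0.025,0,0,0,10,0.085, -0.007,0.02,0,0,0,10,0.085, -0.007,0.013,0,0,0,10,0.085, 0,0.005,0,0,0,5,0.085, 0,0,0,0,0,0,0.085, 0,0,0,0,0,0,0.085]'
python3 - <<'E'
from h import *
o=ctrl.get_obs();m=quat(o['eef_rot']).as_matrix();print(np.degrees(np.arctan2(m[1,2],m[0,2])),o['q'])
im=ctrl.camera('wrist');cv2.imwrite('pics/w7.png',im[:,:,::-1])
crop(ctrl.camera('scene'),(300,200,420,310),5,'pics/s7.png')
crop(ctrl.camera('side'),(180,220,300,330),5,'pics/d7.png')
for n in ('wrist','scene','side'):
  for r in ctrl.silhouettes('basket',n): print(n,r['score'],r['bbox'])
E
```

```text
time_s: 10.65
eef_pos: [0.5453, 0.0701, 0.3603]
eef_rot: [-0.608, 0.609, -0.36, 0.359]
wrist_force: [0.8, -0.5, 0.1]
opening: 0.994
time_s: 11.78
eef_pos: [0.5039, 0.2071, 0.3609]
eef_rot: [-0.707, 0.707, 0.021, -0.021]
wrist_force: [-0.1, -0.9, -0.4]
opening: 0.992
93.38705331082589 [ 1.71993422e-01  3.56772810e-02  1.50809017e+00 -9.42763765e-05
  1.59893686e+00 -1.45792062e+00]
wrist 0.87 [243.7, 135.9, 310.9, 200.3]
wrist 0.7 [184.4, 0.0, 251.5, 42.0]
wrist 0.67 [326.7, 304.7, 376.5, 378.5]
scene 0.78 [340.3, 228.1, 358.7, 265.4]
scene 0.7 [330.8, 297.7, 351.7, 343.7]
scene 0.62 [351.1, 210.3, 363.5, 240.9]
side 0.83 [220.5, 247.7, 239.7, 293.4]
side 0.72 [291.9, 268.3, 313.9, 324.3]
side 0.59 [116.6, 271.4, 146.4, 323.2]
side 0.38 [254.3, 164.8, 296.4, 187.6]
```

View pics/w7.png

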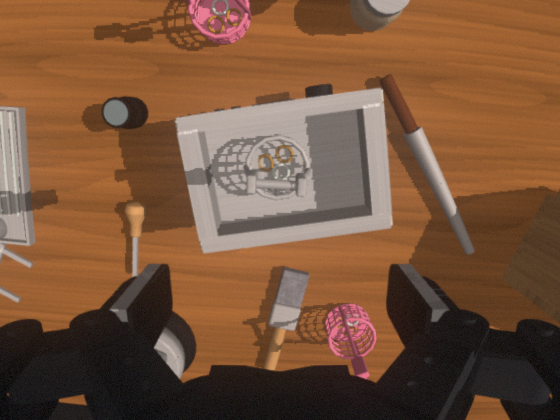

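View pics/s7.png

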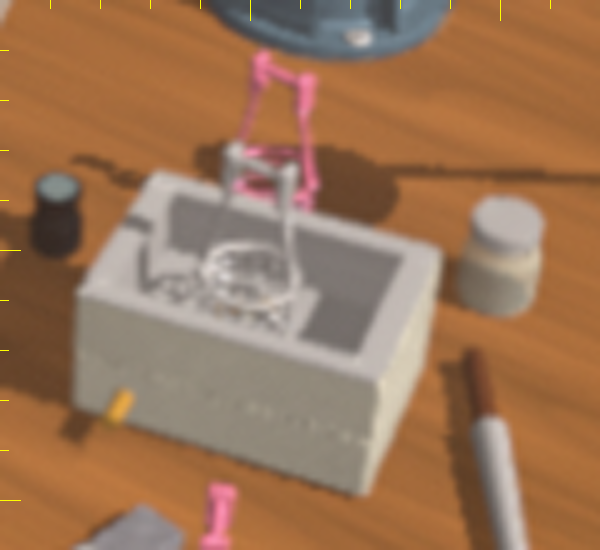

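View pics/d7.png

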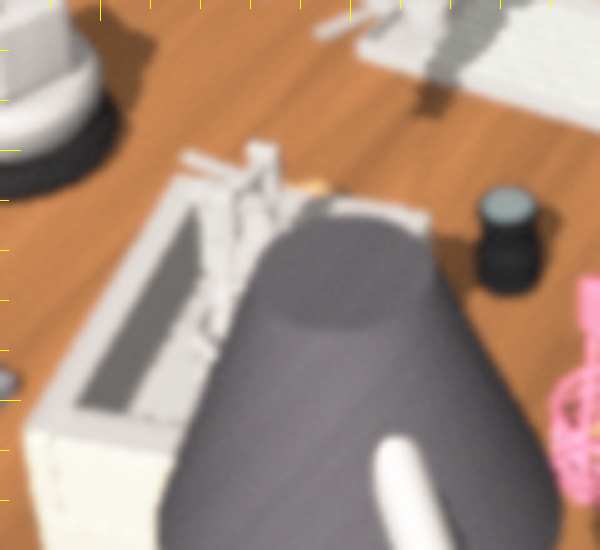

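```bash
python3 - <<'E'
from h import *
im=cv2.imread('pics/w7.png')[:,:,::-1]; crop(im,(170,80,400,260),3,'pics/w7c.png'); crop(im,(235,130,325,205),8,'pics/w7d.png')
E
```

```text
(no output)
```

View pics/w7d.png

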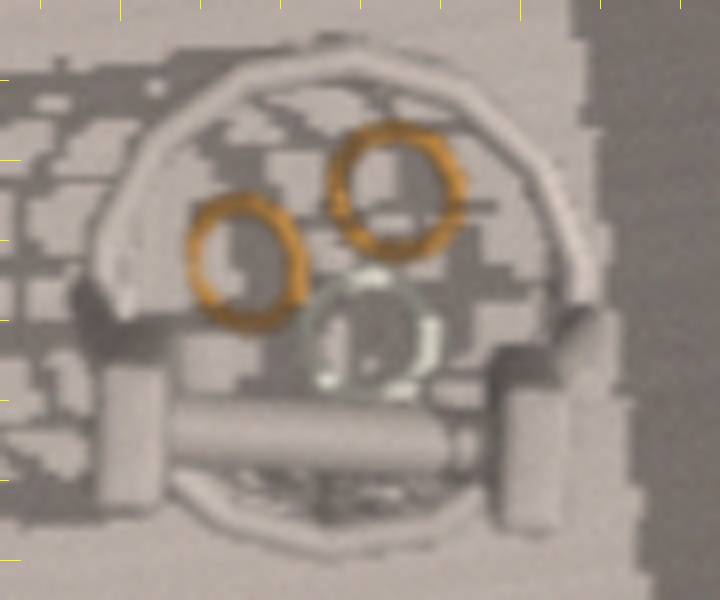

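```bash
python3 - <<'E'
from h import *
np.set_printoptions(precision=4,suppress=True)
C=cam('wrist');o=ctrl.get_obs()
e=onplane(C,[[251.1,184.1],[300.75,186.75]],.2075);print(e,e.mean(0),np.linalg.norm(e[1]-e[0]),np.degrees(np.arctan2(*(e[1]-e[0])[1::-1])))
print('rim',onplane(C,[278,167.6],.1035))
p=o['eef_pos'].copy();p[2]=.2075;print('tcp axis',proj(C,[p]))
c=onplane(C,[[178,120],[381,91],[391,227],[205,251]],.115);print(c,c.mean(0))
m=(e.mean(0));a=np.radians(94);d=np.array([np.cos(a),np.sin(a),0])*.025
print('pred scene',proj(cam('scene'),[e.mean(0)-d,e.mean(0)+d]),'side',proj(cam('side'),[e.mean(0)-d,e.mean(0)+d]))
E
```

```text
[[0.4975 0.1838 0.2075]
 [0.4973 0.2248 0.2075]] [0.4974 0.2043 0.2075] 0.04094013402121167 90.39602559619888
rim [[0.4978 0.2057 0.1035]]
tcp axis [[278.8283 193.5287]]
[[0.4523 0.0985 0.115 ]
 [0.4102 0.3063 0.115 ]
 [0.5548 0.3363 0.115 ]
 [0.5962 0.1284 0.115 ]] [0.5034 0.2174 0.115 ]
pred scene [[345.2868 228.6035]
 [358.4788 233.3952]] side [[232.1218 247.9937]
 [223.1498 259.1112]]
```

```bash
python3 -m pendant '[-0.0065,-0.002,-0.03,0,0,-3,0.085, 0,0,-0.04,0,0,0,0.085, 0,0,-0.04,0,0,0,0.085, 0,0,-0.038,0,0,0,0.085, 0,0,0,0,0,0,0.085]'
python3 - <<'E'
from h import *
np.set_printoptions(precision=4,suppress=True)
im=ctrl.camera('wrist');cv2.imwrite('pics/w8.png',im[:,:,::-1]);C=cam('wrist');p=ctrl.get_obs()['eef_pos'].copy();p[2]=.2075;print(proj(C,[p]))
E
```

```text
time_s: 12.7
eef_pos: [0.4953, 0.2048, 0.2105]
eef_rot: [-0.707, 0.707, 0.001, -0.005]
wrist_force: [-0.1, 0.5, 1.0]
opening: 0.995
[[278.5598 266.451 ]]
```

View pics/w8.png

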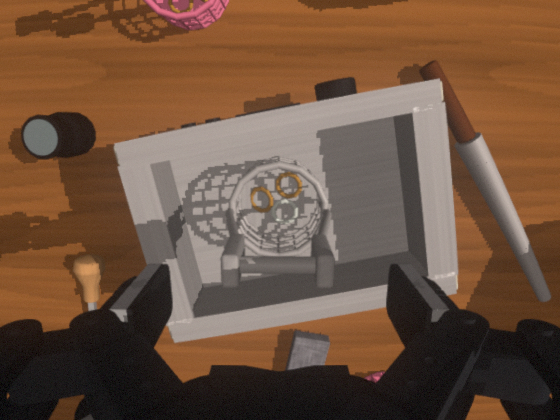

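Ears at (230,265) and (324,267) are centred on the tool axis at (278.6,266). Descending and gripping.

```bash
python3 -m pendant '[0,0,-0.028,0,0,0,0.085, 0,0,0,0,0,0,0.085, 0,0,0,0,0,0,0.085]'
python3 -m pendant '[0,0,0,0,0,0,0.03, 0,0,0,0,0,0,0.03, 0,0,0,0,0,0,0.03, 0,0,0,0,0,0,0.03, 0,0,0,0,0,0,0.03]'
python3 - <<'E'
from h import *
im=ctrl.camera('wrist');cv2.imwrite('pics/w9.png',im[:,:,::-1])
o=ctrl.get_obs();print(quat(o['eef_rot']).as_matrix().round(4))
E
```

```text
time_s: 13.12
eef_pos: [0.4987, 0.2055, 0.1877]
eef_rot: [0.707, -0.707, -0.004, 0.002]
wrist_force: [0.1, -0.6, -0.2]
opening: 0.993
time_s: 13.75
eef_pos: [0.4985, 0.2053, 0.1868]
eef_rot: [0.707, -0.707, -0.004, 0.002]
wrist_force: [1.0, -1.4, 5.4]
opening: 0.569
[[ 1.      0.0025 -0.0087]
 [ 0.0087  0.      1.    ]
 [ 0.0025 -1.     -0.    ]]
```

View pics/w9.png

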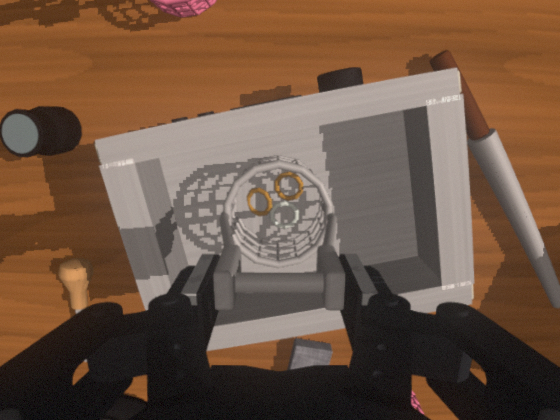

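```bash
python3 - <<'E'
from h import *
C=cam('wrist');p=ctrl.get_obs()['eef_pos'].copy();p[2]=.1985
im=cv2.imread('pics/w9.png')[:,:,::-1];crop(im,(195,235,365,345),4,'pics/w9c.png')
for z in (.1985,.2025,.2075): print(z,proj(C,[[p[0],p[1],z]]))
print(onplane(C,[280,284],.2005))
E
```

```text
0.1985 [[278.49661483 284.31835518]]
0.2025 [[278.48143665 289.08645471]]
0.2075 [[278.46127489 295.42292916]]
[[0.49736918 0.20581534 0.2005    ]]
```

View pics/w9c.png

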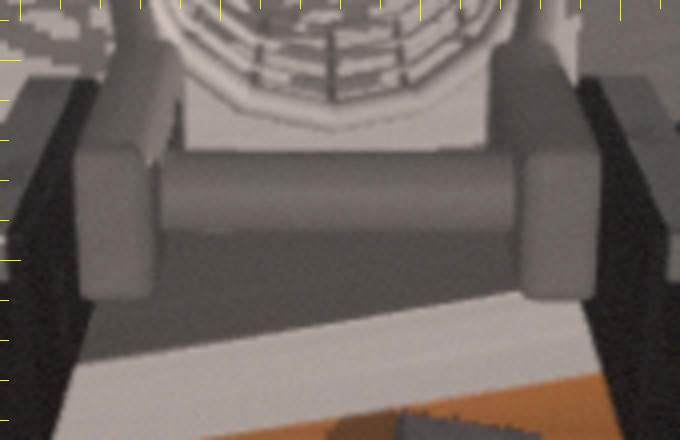

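The bar is 0.5 mm from the tool axis and the ears are held. Lifting.

```bash
python3 -m pendant '[0,0,0.01,0,0,0,0.03, 0,0,0.02,0,0,0,0.03, 0,0,0.025,0,0,0,0.03, 0,0,0.025,0,0,0,0.03, 0,0,0.025,0,0,0,0.03, 0,0,0.02,0,0,0,0.03, 0,0,0.01,0,0,0,0.03, 0,0,0,0,0,0,0.03]'
python3 - <<'E'
from h import *
im=ctrl.camera('wrist');cv2.imwrite('pics/w10.png',im[:,:,::-1])
crop(ctrl.camera('scene'),(280,150,420,290),4,'pics/s10.png')
E
```

```text
time_s: 14.8
eef_pos: [0.4976, 0.2054, 0.3208]
eef_rot: [0.707, -0.707, -0.003, 0.003]
wrist_force: [-0.6, -0.0, -2.2]
opening: 0.565
```

View pics/w10.png

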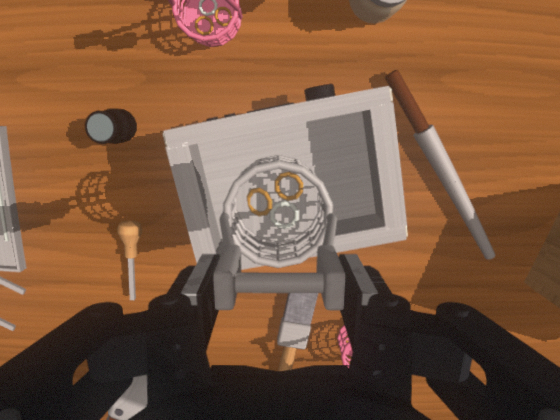

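View pics/s10.png

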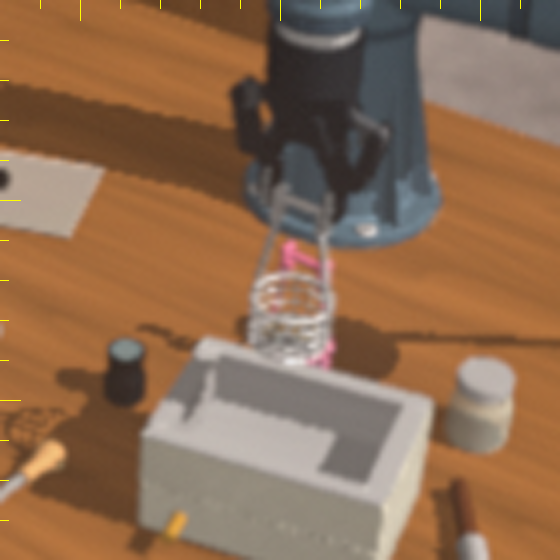

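```bash
python3 -m pendant '[-0.005,-0.015,0,0,0,0,0.03, -0.01,-0.03,0,0,0,0,0.03, -0.012,-0.04,0,0,0,0,0.03, -0.012,-0.04,0,0,0,0,0.03, -0.012,-0.04,0,0,0,0,0.03, -0.012,-0.04,0,0,0,0,0.03, -0.012,-0.04,0,0,0,0,0.03, -0.003,-0.04,0,0,0,0,0.03, 0,-0.04,0,0,0,0,0.03, 0,-0.04,0,0,0,0,0.03, 0,-0.03,0,0,0,0,0.03, 0,-0.02,0,0,0,0,0.03]'
python3 -m pendant '[0,-0.005,-0.02,0,0,0,0.03, 0,0,-0.03,0,0,0,0.03, 0,0,-0.025,0,0,0,0.03, 0,0,-0.015,0,0,0,0.03, 0,0,0,0,0,0,0.03, 0,0,0,0,0,0,0.03]'
python3 - <<'E'
from h import *
np.set_printoptions(precision=4,suppress=True)
im=ctrl.camera('wrist');cv2.imwrite('pics/w11.png',im[:,:,::-1])
crop(ctrl.camera('scene'),(190,150,330,280),5,'pics/s11.png')
crop(ctrl.camera('side'),(220,110,380,260),4,'pics/d11.png')
o=ctrl.get_obs();print(quat(o['eef_rot']).as_matrix(),o['q'])
E
```

```text
time_s: 16.4
eef_pos: [0.4185, -0.2111, 0.3198]
eef_rot: [0.707, -0.707, -0.002, 0.003]
wrist_force: [0.3, 0.0, -2.3]
opening: 0.571
time_s: 17.15
eef_pos: [0.42, -0.215, 0.2316]
eef_rot: [-0.707, 0.707, 0.004, -0.003]
wrist_force: [-0.4, 0.1, -1.4]
opening: 0.574
[[ 1.      0.0015 -0.0089]
 [ 0.0089 -0.0013  1.    ]
 [ 0.0015 -1.     -0.0013]] [-0.7255 -0.0575  1.8581  0.      1.3391 -2.3052]
```

View pics/w11.png

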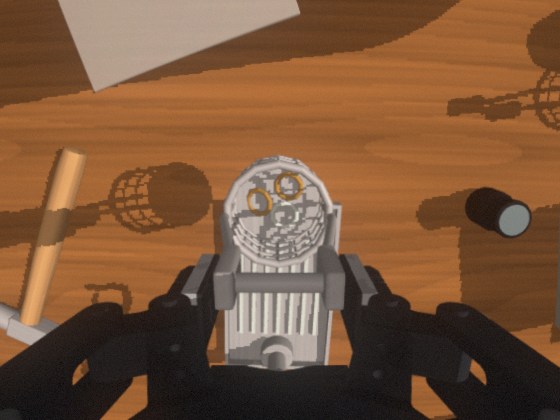

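View pics/s11.png

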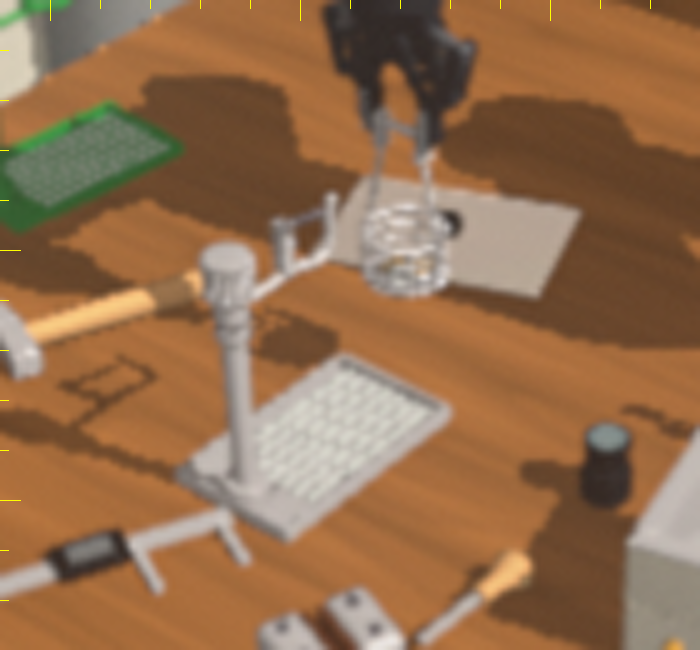

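View pics/d11.png

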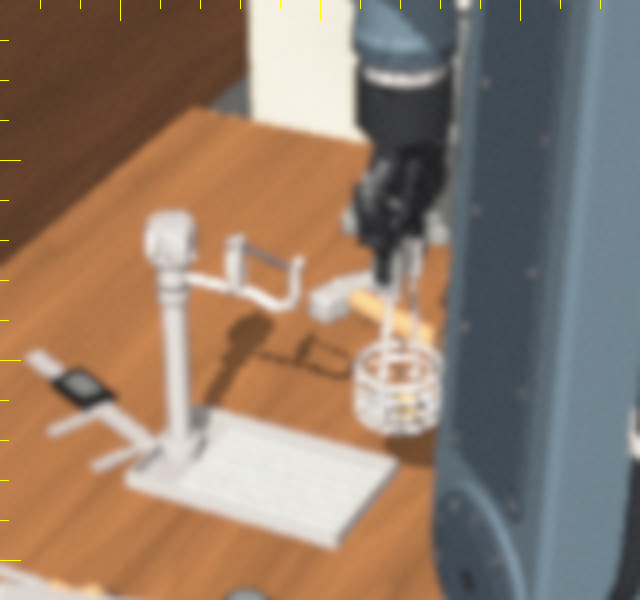

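```bash
python3 -m pendant '[0.01,0,0,0,0,-1,0.03, 0.02,0,0,0,0,0,0.03, 0.025,0,0,0,0,0,0.03, 0.025,0,0,0,0,0,0.03, 0.015,0,0,0,0,0,0.03, 0.008,0,0,0,0,0,0.03, 0,0,0,0,0,0,0.03, 0,0,0,0,0,0,0.03]'
python3 - <<'E'
from h import *
np.set_printoptions(precision=4,suppress=True)
im=ctrl.camera('wrist');cv2.imwrite('pics/w12.png',im[:,:,::-1])
S=np.array([.5255,-.2148,.1845])
p=ctrl.get_obs()['eef_pos'];B=p+[-.0005,0,.0117]
N=S+[-.0195,0,.042];H=S+[.037,0,.042]
pts=[S,N,H,B]
a=ctrl.camera('scene');b=ctrl.camera('side');Ps=proj(cam('scene'),pts);Pd=proj(cam('side'),pts);print(Ps,Pd)
crop(a,(210,150,310,240),7,'pics/s12.png');crop(a,(210,150,310,240),7,'pics/s12m.png',Ps)
crop(b,(240,130,340,220),7,'pics/d12.png');crop(b,(240,130,340,220),7,'pics/d12m.png',Pd)
o=ctrl.get_obs();print(quat(o['eef_rot']).as_matrix())
E
```

```text
time_s: 18.3
eef_pos: [0.522, -0.2146, 0.2304]
eef_rot: [0.707, -0.707, 0.003, -0.003]
wrist_force: [-0.7, -0.3, -1.7]
opening: 0.57
[[253.1542 199.853 ]
 [255.9072 188.4563]
 [246.1824 194.9524]
 [253.0877 186.7203]] [[288.9204 184.4027]
 [294.2533 174.2664]
 [278.3908 170.7055]
 [289.7755 168.9506]]
[[ 1.      0.      0.0092]
 [-0.0092 -0.0001  1.    ]
 [ 0.     -1.     -0.0001]]
```

View pics/w12.png

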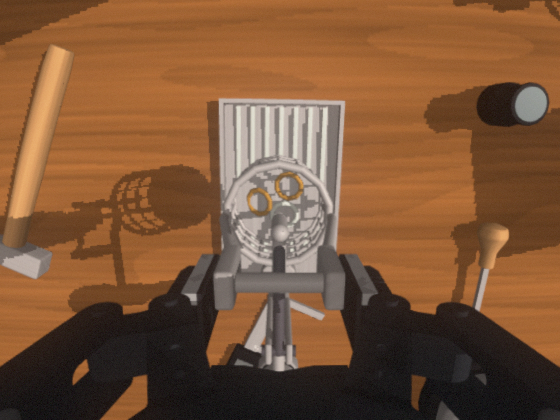

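View pics/s12m.png

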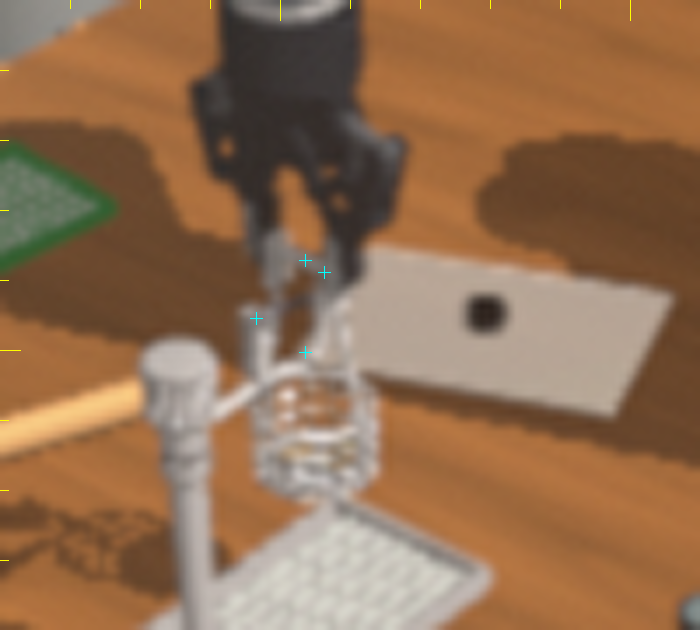

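View pics/d12m.png

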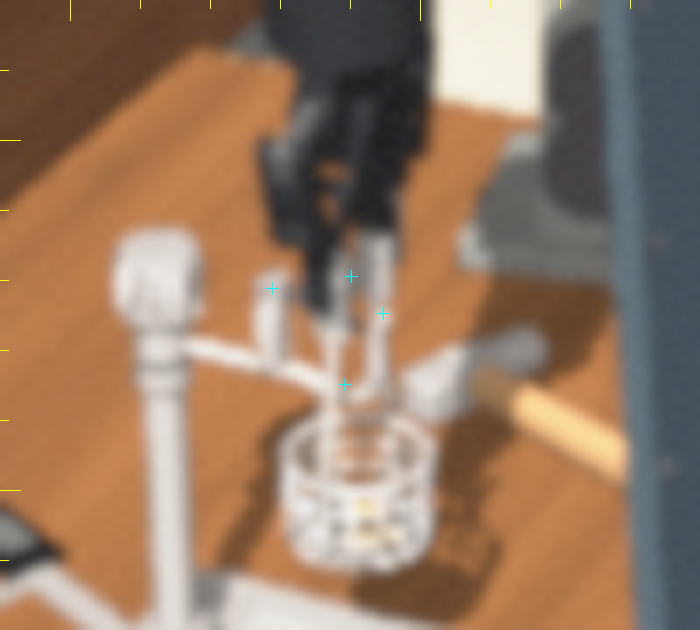

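```bash
python3 - <<'E'
from h import *
np.set_printoptions(precision=4,suppress=True)
im=cv2.imread('pics/w12.png')[:,:,::-1];crop(im,(205,200,355,360),5,'pics/w12c.png')
C=cam('wrist');p=ctrl.get_obs()['eef_pos']
print(p,'nose',onplane(C,[[280,230],[280,232],[280,234]],.2265),'bar',onplane(C,[280,283],.2421))
print('lug',onplane(C,[[280,345],[280,350]],.2305))
S=np.array([.5255,-.2148,.1845]);print(proj(C,[S+[-.0195,0,.042],S+[.043,0,.0465]]))
E
```

```text
[ 0.5221 -0.2148  0.2306] nose [[ 0.5049 -0.214   0.2265]
 [ 0.5058 -0.214   0.2265]
 [ 0.5067 -0.214   0.2265]] bar [[ 0.5217 -0.2142  0.2421]]
lug [[ 0.5583 -0.2144  0.2305]
 [ 0.561  -0.2144  0.2305]]
[[278.1446 232.4033]
 [279.3354 364.4431]]
```

View pics/w12c.png

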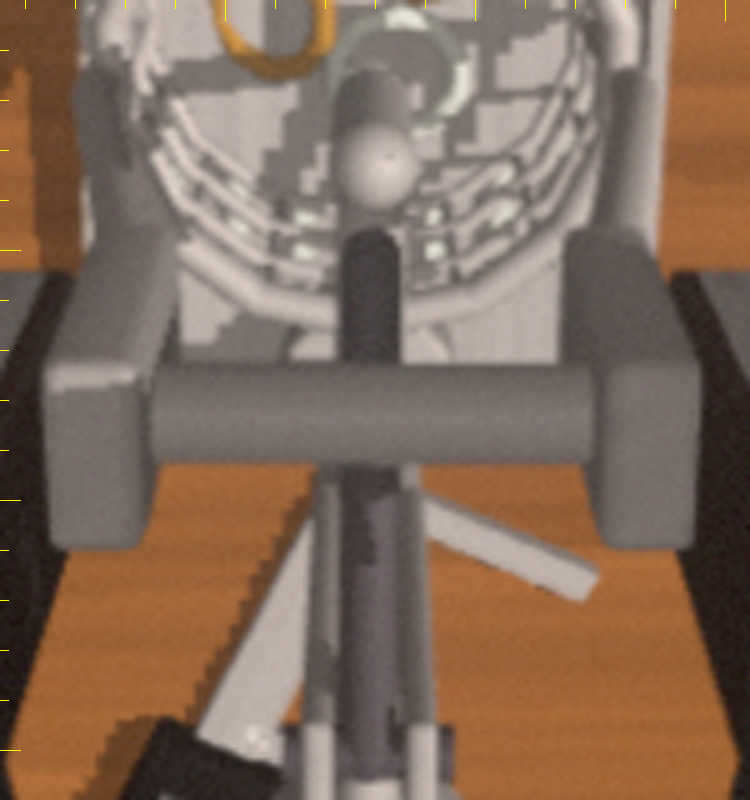

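The nose tip is at (281,233) and the bar at (280,283), so the bar is about 4 mm outward of the seat and centred over the gate. Pressing down.

```bash
python3 -m pendant '[0.001,0,-0.006,0,0,0,0.03, 0,0,-0.006,0,0,0,0.03, 0,0,-0.005,0,0,0,0.03, 0,0,-0.005,0,0,0,0.03]'
python3 -m pendant '[0,0,-0.005,0,0,0,0.03, 0,0,-0.005,0,0,0,0.03, 0,0,-0.005,0,0,0,0.03]'
python3 - <<'E'
from h import *
im=ctrl.camera('wrist');crop(im,(205,180,355,340),5,'pics/w13.png')
E
```

```text
time_s: 18.95
eef_pos: [0.5238, -0.2147, 0.2083]
eef_rot: [-0.707, 0.707, -0.003, 0.003]
wrist_force: [1.1, 1.0, 0.9]
opening: 0.568
time_s: 19.32
eef_pos: [0.5236, -0.2148, 0.1934]
eef_rot: [-0.707, 0.707, -0.003, 0.003]
wrist_force: [-0.4, -0.6, 2.3]
opening: 0.566
```

View pics/w13.png

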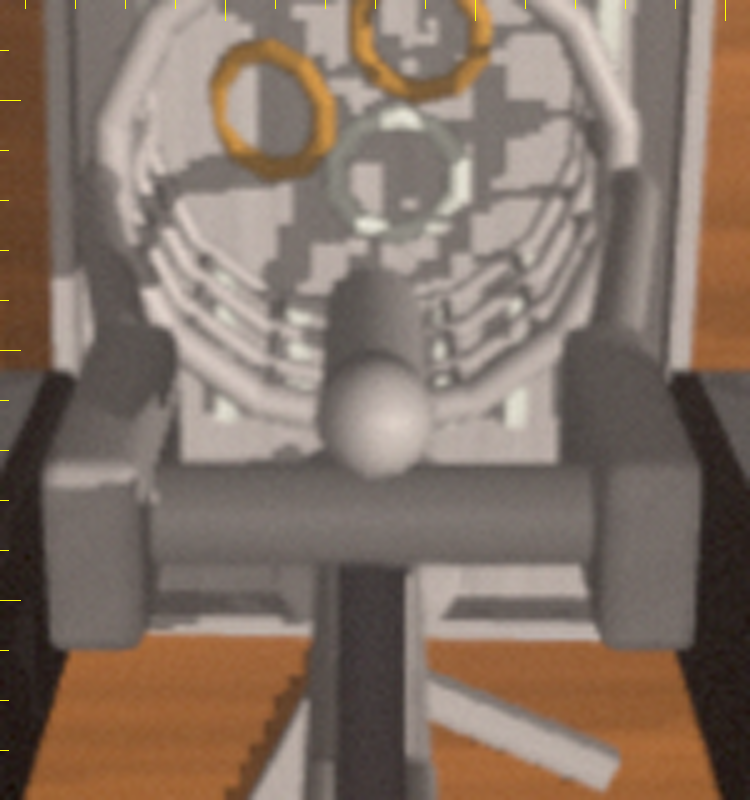

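The bar is below the nose's top with the gate pressed down under it, at about 4 N. Continuing.

```bash
python3 -m pendant '[0,0,-0.004,0,0,0,0.03, 0,0,-0.004,0,0,0,0.03]'
python3 -m pendant '[0,0,-0.004,0,0,0,0.03, 0,0,-0.003,0,0,0,0.03, 0,0,0,0,0,0,0.03]'
python3 - <<'E'
from h import *
im=ctrl.camera('wrist');crop(im,(205,180,355,340),5,'pics/w14.png')
crop(ctrl.camera('scene'),(210,150,310,240),7,'pics/s14.png')
E
```

```text
time_s: 19.62
eef_pos: [0.5231, -0.2146, 0.185]
eef_rot: [0.707, -0.707, 0.003, -0.003]
wrist_force: [-2.6, -0.9, 1.2]
opening: 0.567
time_s: 20.0
eef_pos: [0.5235, -0.2145, 0.178]
eef_rot: [0.707, -0.707, 0.003, -0.003]
wrist_force: [0.3, -0.2, -2.2]
opening: 0.571
```

View pics/w14.png

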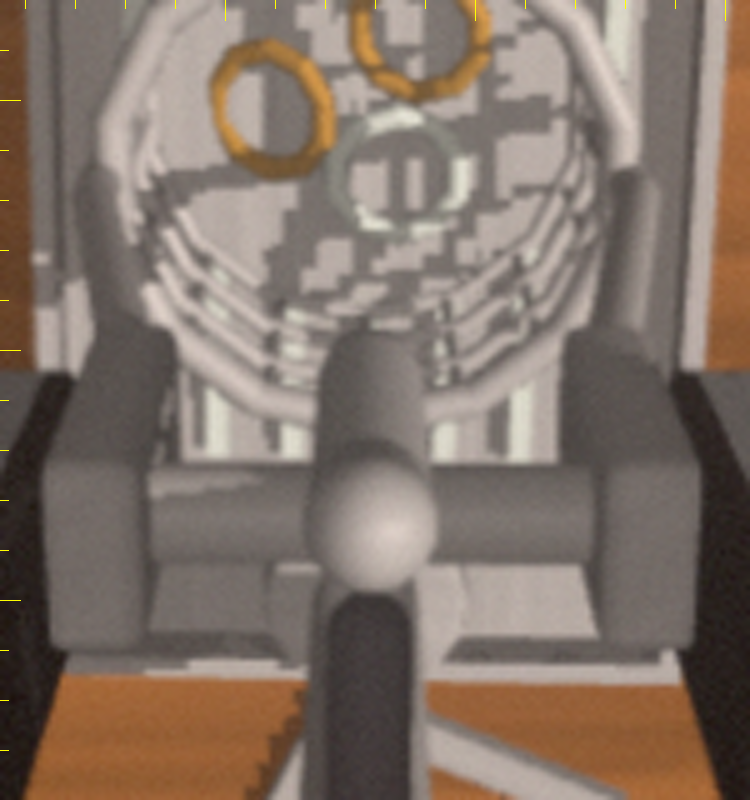

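The gate has snapped back above the bar and now lies between the hinge and the nose. Seating the bar.

```bash
python3 -m pendant '[0.001,0,-0.002,0,0,0,0.03, 0.001,0,-0.0015,0,0,0,0.03, 0,0,0,0,0,0,0.03]'
python3 -m pendant '[0,0,-0.001,0,0,0,0.03, 0,0,0,0,0,0,0.03]'
```

```text
time_s: 20.48
eef_pos: [0.5255, -0.2146, 0.1748]
eef_rot: [0.707, -0.707, 0.003, -0.003]
wrist_force: [0.4, 0.3, -2.1]
opening: 0.568
time_s: 20.72
eef_pos: [0.5256, -0.2147, 0.1741]
eef_rot: [-0.707, 0.707, -0.003, 0.003]
wrist_force: [-0.5, -0.2, -0.8]
opening: 0.567
```

```bash
python3 -m pendant '[0,0,-0.001,0,0,0,0.03, 0,0,0,0,0,0,0.03]'
python3 -m pendant '[0,0,-0.001,0,0,0,0.03, 0,0,0,0,0,0,0.03]'
```

```text
time_s: 20.98
eef_pos: [0.5258, -0.2148, 0.1736]
eef_rot: [-0.707, 0.707, -0.003, 0.003]
wrist_force: [-0.7, -0.6, 3.0]
opening: 0.567
time_s: 21.22
eef_pos: [0.5261, -0.215, 0.1731]
eef_rot: [-0.707, 0.707, -0.003, 0.004]
wrist_force: [-2.3, 0.7, 6.4]
opening: 0.568
```

Seated (upward force rising). I'll relieve it and open gently.

```bash
python3 -m pendant '[0,0,0.0012,0,0,0,0.03, 0,0,0,0,0,0,0.03, 0,0,0,0,0,0,0.054, 0,0,0,0,0,0,0.058, 0,0,0,0,0,0,0.065, 0,0,0,0,0,0,0.075, 0,0,0,0,0,0,0.08, 0,0,0,0,0,0,0.08]'
python3 - <<'E'
from h import *
im=ctrl.camera('wrist');cv2.imwrite('pics/w15.png',im[:,:,::-1])
crop(ctrl.camera('scene'),(200,150,320,250),6,'pics/s15.png')
crop(ctrl.camera('side'),(240,130,340,220),7,'pics/d15.png')
E
```

```text
time_s: 22.22
eef_pos: [0.5255, -0.2146, 0.1731]
eef_rot: [0.707, -0.707, 0.003, -0.003]
wrist_force: [-0.5, 0.1, 0.1]
opening: 0.935
```

View pics/w15.png

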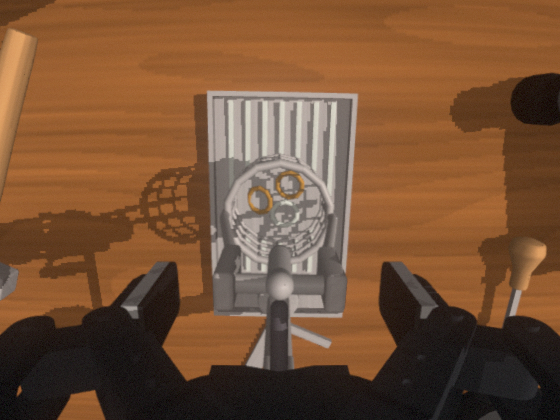

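View pics/d15.png

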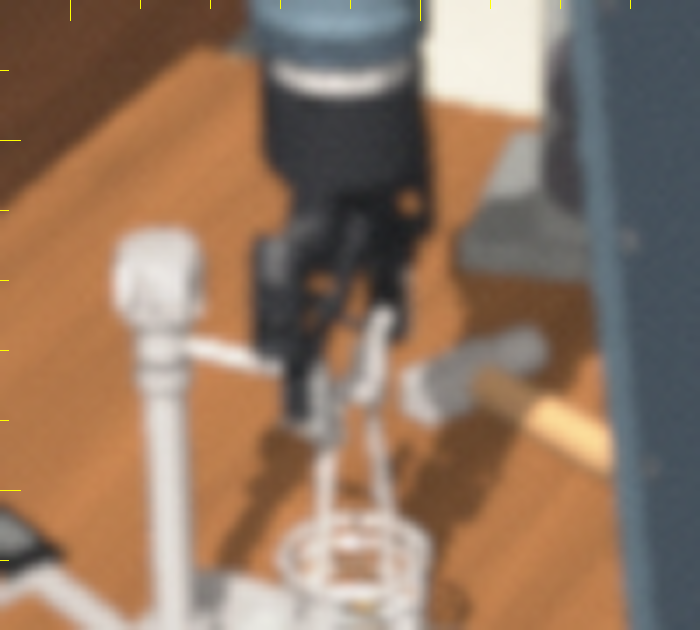

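Released, with the basket hanging upright and clear of both fingers. Retreating straight up.

```bash
python3 -m pendant '[0,0,0.01,0,0,0,0.085, 0,0,0.025,0,0,0,0.085, 0,0,0.04,0,0,0,0.085, 0,0,0.04,0,0,0,0.085, 0,0,0.035,0,0,0,0.085, 0,0,0,0,0,0,0.085, 0,0,0,0,0,0,0.085]'
python3 - <<'E'
from h import *
im=ctrl.camera('wrist');cv2.imwrite('pics/w16.png',im[:,:,::-1])
a=ctrl.camera('scene');crop(a,(190,150,330,270),5,'pics/s16.png');cv2.imwrite('pics/s16f.png',a[:,:,::-1])
crop(ctrl.camera('side'),(230,130,350,250),6,'pics/d16.png')
E
```

```text
time_s: 23.25
eef_pos: [0.5253, -0.2145, 0.323]
eef_rot: [0.707, -0.707, 0.003, -0.003]
wrist_force: [0.2, 0.3, -0.4]
opening: 0.994
```

View pics/w16.png

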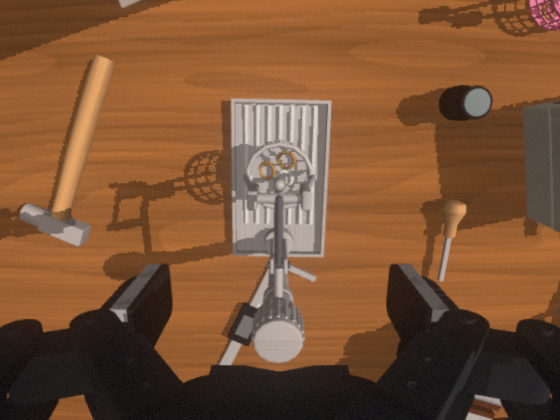

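View pics/d16.png

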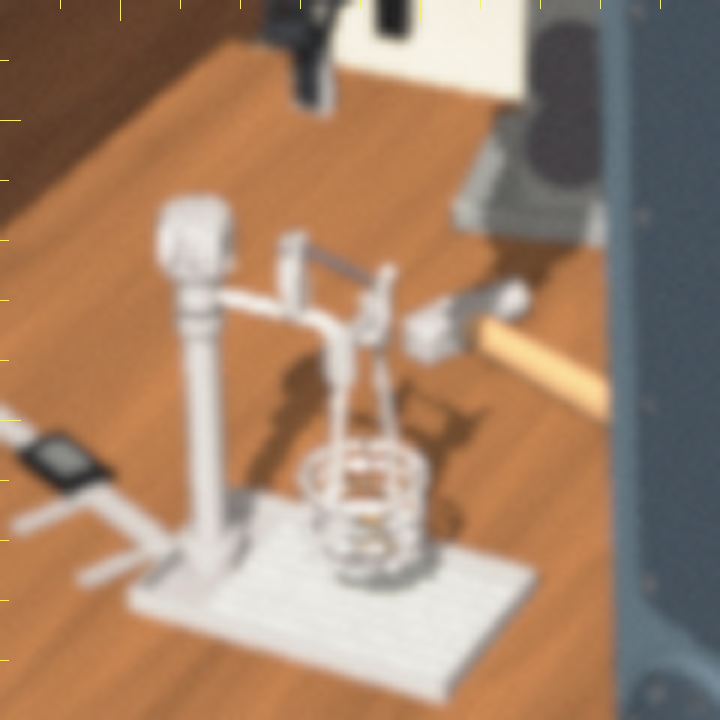

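View pics/s16.png

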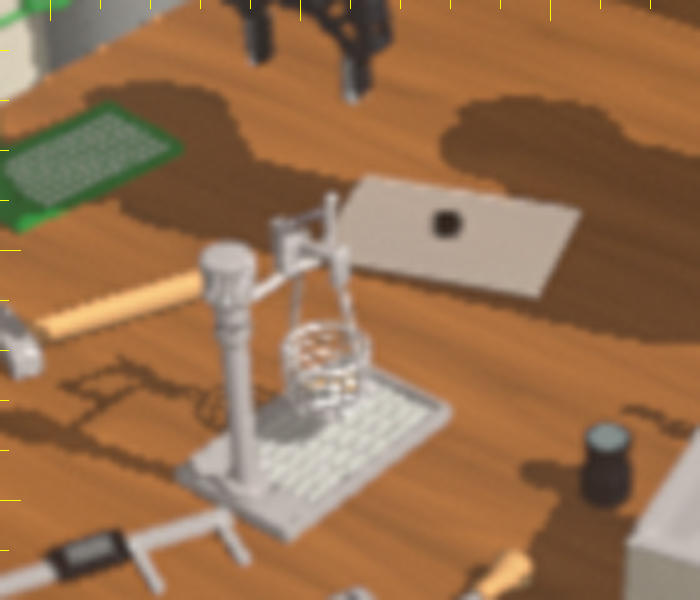

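View pics/s16f.png

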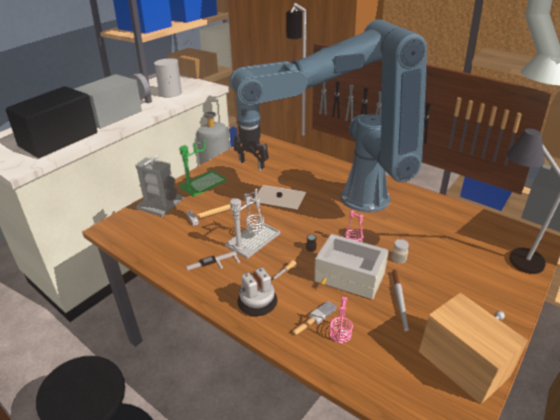

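The basket hangs in the hook over the tray with the gate shut, and the bystanders look untouched. I'll let it settle, confirm it is still, and hand in.

```bash
python3 -m pendant '[0,0,0,0,0,0,0.085, 0,0,0,0,0,0,0.085, 0,0,0,0,0,0,0.085, 0,0,0,0,0,0,0.085, 0,0,0,0,0,0,0.085, 0,0,0,0,0,0,0.085, 0,0,0,0,0,0,0.085, 0,0,0,0,0,0,0.085, 0,0,0,0,0,0,0.085, 0,0,0,0,0,0,0.085]'
python3 - <<'E'
from h import *
np.set_printoptions(precision=4,suppress=True)
a=ctrl.camera('wrist').astype(int)
for i in range(4): b=ctrl.camera('wrist').astype(int)
print('moving px',(abs(a-b)[90:260,200:360].max(2)>25).sum())
b=b.astype(np.uint8);crop(b,(225,130,335,240),6,'pics/w17.png')
c0=cv2.imread('pics/w16.png')[:,:,::-1].astype(int);print('vs w16',(abs(c0-b)[90:260,200:360].max(2)>25).sum())
C=cam('wrist');k=onplane(C,[277,341],.233)[0];n=onplane(C,[280,184],.2265)[0];print(k,n,np.degrees(np.arctan2(*(n-k)[1::-1])))
e=onplane(C,[[264,200],[307,200]],.1935);print('ears',e)
E
```

```text
time_s: 24.65
eef_pos: [0.5255, -0.2147, 0.3232]
eef_rot: [-0.707, 0.707, -0.003, 0.003]
wrist_force: [0.1, 0.0, -0.3]
opening: 0.994
moving px 38
vs w16 450
[ 0.6223 -0.2167  0.233 ] [ 0.5065 -0.2137  0.2265] 178.49789618972315
ears [[ 0.5251 -0.2259  0.1935]
 [ 0.5254 -0.1931  0.1935]]
```

View pics/w17.png

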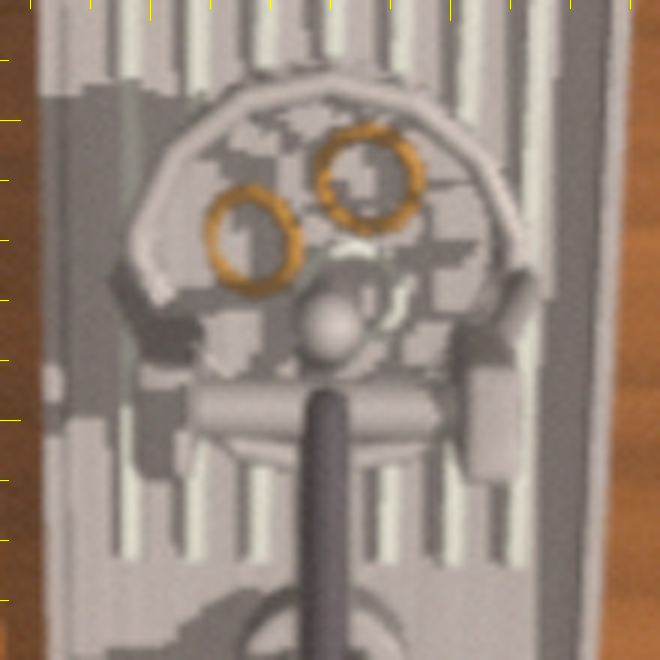

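```bash
python3 -c "
from bench import ctrl
print(ctrl.hand_in())"
```

```text
the job is handed in; nothing more can be done
None
```

The job is done and handed in at about 25 s; the hand-in gave no verdict.

- **Hook:** I turned it about 191° clockwise by its knob in one grip. It then measured 179.3° and later 178.5°, against a tray axis of about 178.8°, so well within the 0.15 rad limit.
- **Basket:** I lifted the steel basket out by its ears and brought the cross-bar in over the nose. It went down past the gate with about 4 N and came to rest in the trough. I then opened the fingers and withdrew straight up.

The last pictures show the gate shut above the bar, which is centred on the hook with the basket upright over the tray. The robot is clear of everything, at about 0 N. The bystanders looked unmoved, judged by eye and not measured.

The last stillness check was not perfectly clean. Over 0.2 s, 38 pixels around the basket changed, which I put down to camera jitter; there was no visible swing. Against a picture taken about 1.4 s earlier, just after the retreat, 450 pixels differed. I took that for settling and did not check further.

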